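# Right the fallen hand stamp and hold it pressed on the sprung stamping bed

## Robot

A 7-joint arm with a two-finger parallel gripper is mounted at the origin on a cart in front of the work surface, level with it; the furniture and walls round the work are solid. World frame = base frame: x ahead of the robot, y to its left, z up, the work surface at z = 0. Lengths are in m, angles in rad, forces in N, time in s.
With the tool pointing down it reaches from about 0.4 to 0.85 m from the base axis. Payload 4.5 kg.
Tool frame: the origin (TCP) lies midway between the tips of the shut fingers; the grasp point (between the pads) lies 19 mm behind it; z points along the fingers, y is the direction in which the jaws open and shut (so a half turn about z gives the same grasp; the last joint's range is limited). The gripper opens to 88 mm and grips with 3 to 60 N. Pads are 18 mm wide; open, the fingers measure 123 mm over their backs; the gripper's body (75 mm by 187 mm) begins 45 mm behind the grasp point.
Start: joints at [-1.154, 0.689, -0.195, 1.565, 0.157, 0.902, -0.215], TCP at [0.233, 0.58, 0.239] pointing down, gripper open.
Joint ranges: [-3.01, 3.01], [-0.46, 2.08], [-1.47, 1.51], [0.13, 2.56], [-1, 4.14], [0.04, 2.09], [-2.66, 2.66]. Speed limits (rad/s): [2.57, 2.57, 3.14, 3.14, 3.14, 3.14, 3.14].

## Interface

Orientations are given as a unit quaternion [x, y, z, w].
In Python, from plant import r gives the robot as it stands. The module is installed in compiled form; this text tells all that it offers.
- The arm moves only by the tool carry_out, never from a script. Its argument "commands" is a list of rows, each a list of 6 numbers: the shift along the tool's x, y, z in m, then the turn, a rotation vector about the tool's x, y, z in degrees. In form: [[dx, dy, dz, wx, wy, wz], ...]. A call has 1 to 12 rows; each row is the pose to reach, as a shift and turn from the pose commanded when the call began, along the tool's axes at that moment; what a row does not reach only later rows make up. A row lasts 1/10 s, in which the tool goes at most 50 mm and 8.59 degrees, less where a joint would pass 70% of its speed; a pose out of reach is approached as far as the arm can. A call with a gripper value outside its range is refused whole. "fingers" is the closure in counts, from 0 (fully open) to 255 (shut), set as the call begins (left out, the last holds). The fingers move at their own pace and stop on an object; "grip_force" is the grip in N (left out, the last holds). Time passes only in rows, so rows that repeat a pose let the fingers close. It gives the time, the measured TCP pose, the force and the opening at its end, in the units of the state.
- r.get_state(): the state, without advancing time (a new reading comes with each control period).
- r.snapshot(name): name is "scene" or "side" or "wrist"; returns a dict with "img" (384x512x3 uint8, blue, green, red), "intrinsics" (3x3 intrinsics, pixels), "extrinsics" (4x4, takes a point from camera to world coordinates); the wrist camera has in their place "tool_from_camera" (4x4, takes a point from camera to tool coordinates, whose origin is the TCP and whose axes are the flange's). Camera axes: x right, y down, z forward; pixel columns grow to the right and rows downward; lengths in m; the calibration is good to about 2 mm. A picture is of the moment at which its call begins: read the wrist's pose just before it. There is no depth.
- r.finish_job(): hands the job in, once; it reports no verdict.
Trained networks look in a picture, given as the dict that the camera call returned (one of the last four; its "shot" number tells which), for a name from the list of things; names that differ only in an ending like _2 or _b are one class to them, and where a whole thing is asked for, a point or a joint stands for the part that bears it (a point fixed in the world has none). Each returns a list of dicts, best first, with "p" (0 to 1); they miss things now and then, are a little off and sometimes report something else, mostly with a low value. They report only what shows in the picture. A call takes as long as a camera call. They do not tell look-alikes from the thing itself.
- r.spot_in(picture, label): "xyz" ([x, y, z] in m, in world coordinates, good to about 4 mm: the middle of the surface that is visible of it).
- r.spot_point(picture, label): "xyz" ([x, y, z] in m, in world coordinates, good to about 4 mm: a listed point, or the origin of a listed thing).
The state is a dict: "clock": time; "q": joint angles; "qd": joint speeds; "joint_torque": joint torques, N m; "tool_pos": TCP position; "eef_rot": TCP orientation; "contact_force": force on the tool from outside, world axes, zero at the start; "moment": the same for the moment, N m; "opening": opening from 0.0 (shut) to 1.0 (fully open).
Only numpy, scipy, OpenCV 4.12 (cv2) and the standard library are available. Lean on these libraries where they do the work, as an engineer would, in place of code of your own. Each camera call takes 0.05 s, during which the arm holds its last target.

## Task

The hand stamp has fallen over on the belt. Stand it upright, set its foot squarely in the middle of the paper label on the spring-loaded stamping bed, with the long side of the foot along the long side of the label, and press it straight down until the sprung plate has sunk level with the rim of its frame (10 mm, half of its travel). Finish while still holding the stamp there, pressed and upright, and leave the other things where they are.

Things in the scene. Friction and masses are not known exactly. Their poses are not given: they have to be found in the camera images.
- stamp_centre (a point): Centre of the loose hand stamp (74 mm tall, 40 to 90 g), 37 mm above its underside. Dark turned wooden handle on a brown wooden foot 22 x 40 mm, 15 mm thick. Handle is round: 17 mm thick just above the foot, widest (27 mm) 59 mm above the underside, rounded top at 74 mm. Its z axis points from foot to handle top, its y axis along the 40 mm side of the foot.
- stamp_foot (a point): Middle of the stamp's printing face, the underside of its foot, 37 mm below stamp_centre along the stamp's z axis; same axes. At the start the stamp lies on a 22 mm side of its foot and the side of its handle (x axis level, z axis about level, handle top slightly down), foot end about 22 mm and handle about 13 mm high on its middle line.
- stamp: The hand stamp itself; origin in the middle of its printing face, as stamp_foot; axes as stamp_centre.
- stamping_bed: Fixed stamping bed: grey base plate 124 x 140 x 8 mm with an aluminium frame 100 x 116 mm whose rim is 40 mm above the belt; in it a sprung grey plate with a white label. Origin under its centre on the belt; x along its short side, y along its long side, z up. Its y axis is within 30 degrees of the world y axis. It carries the sprung plate.
- label_centre (a point): Middle of the label's top on the sprung plate, moving with it; axes as stamping_bed. Plate 60 x 80 mm, label 34 x 52 mm (long sides along y). Unpressed it is 50 mm above the belt, 10 mm above the frame's rim; level with the rim (40 mm above the belt) when pressed 10 mm.
- bed_plate (a joint): Travel of the sprung plate in m: 0 up, grows as it is pressed straight down, 0.010 level with the frame's rim, 0.020 at the bottom stop. Spring 700 N/m with about 2 N of preload: about 9 N holds it at 0.010, about 16 N at the stop. It springs back when let go.
- ink_pad: Bystander: closed flat ink pad tin 56 x 82 x 15 mm; origin under its centre.
- box_blades: Bystander: small upright carton 35 x 75 x 45 mm; origin under its centre.
- tape_roll: Bystander, fixed: roll of tape lying flat, 59 mm across, 24 mm high; origin under its centre.
- marker_black: Bystander: felt marker lying on the belt, 130 mm long, 18 mm thick; origin under its centre, its y axis along the barrel.
Things that resemble listed ones, but are neither listed nor needed, are in the scene too. What is shaped like the stamp but green or orange is not meant.

How it is judged:
By the outcome, as a careful person would: the job done as asked, in the order asked, and still so for the second after the job is handed in, while the arm keeps its last pose, push and grip.
It also fails if it takes over 64 s, if anything falls off the work surface, if the arm or the gripper's body presses on something with over 40 N, if the wrist force passes 120 N, or if a joint passes its speed limit or range.

## Working session

There is one attempt and no reset: what is moved stays moved. The work goes in short steps, Python scripts to look and compute and a tool call to move; the robot and the scene stay as the last step left them, time stands still between calls to the robot, and variables do not carry over. Pictures are saved under pics/ and viewed, and the job is handed in when it is done.

Besides the shell and the picture viewer there is one more tool, called as a command line: name --pt "numbers of a row" for each row, then --argument value for the rest. carry_out: Moves the arm, as the interface text tells. Its arguments: {"type":"object","properties":{"commands":{"type":"array","items":{"type":"array","items":{"type":"number"}}},"fingers":{"type":"number"},"grip_force":{"type":"number"}},"required":["commands"]}

```bash
mkdir -p pics; cat > h.py <<'E'
import numpy as np, cv2
from scipy.spatial.transform import Rotation as R
from plant import r
def save(p,n): cv2.imwrite(f'pics/{n}.png',p['img'])
def proj(p,X,T=None):
    E=np.array(p['extrinsics']) if T is None else T
    K=np.array(p['intrinsics']); X=np.atleast_2d(X)
    c=(np.linalg.inv(E)@np.c_[X,np.ones(len(X))].T)[:3]
    u=K@c; return (u[:2]/u[2]).T
def ray(p,uv,z,T=None):
    E=np.array(p['extrinsics']) if T is None else T
    K=np.array(p['intrinsics']); uv=np.atleast_2d(uv)
    d=(E[:3,:3]@np.linalg.inv(K)@np.c_[uv,np.ones(len(uv))].T).T
    o=E[:3,3]; return o+d*((z-o[2])/d[:,2])[:,None]
def toolT(s):
    T=np.eye(4);T[:3,:3]=R.from_quat(s['eef_rot']).as_matrix();T[:3,3]=s['tool_pos'];return T
E
python3 - <<'E'
from h import *
s=r.get_state();print({k:np.round(v,3) for k,v in s.items()})
for n in ["scene","side"]:
    p=r.snapshot(n);save(p,n+'0')
    print(n,np.round(p['extrinsics'],3).tolist())
    for l in ["stamp_centre","stamp_foot","label_centre","stamping_bed","ink_pad","box_blades","tape_roll","marker_black"]:
        for d in r.spot_point(p,l)[:4]: print(l,np.round(d['xyz'],3),round(d['p'],2),proj(p,d['xyz']).round())
E
```

```text
{'clock': np.float64(0.0), 'q': array([-1.154,  0.69 , -0.195,  1.566,  0.157,  0.903, -0.215]), 'qd': array([-0.   , -0.001,  0.   , -0.001, -0.   ,  0.   ,  0.001]), 'joint_torque': array([-0.0000e+00, -5.2758e+01, -1.2670e+00, -1.5343e+01, -5.3000e-02,
        6.0000e-03,  0.0000e+00]), 'tool_pos': array([0.233, 0.579, 0.238]), 'eef_rot': array([ 0.19 ,  0.982, -0.001, -0.   ]), 'contact_force': array([ 0.149, -0.437, -0.558]), 'moment': array([-0.072,  0.009, -0.043]), 'opening': np.float64(0.999)}
scene [[0.859, -0.375, 0.349, 0.193], [-0.512, -0.615, 0.599, -0.677], [-0.01, -0.693, -0.721, 0.881], [0.0, 0.0, 0.0, 1.0]]
stamp_centre [0.447 0.141 0.018] 0.73 [[182. 200.]]
stamp_centre [0.551 0.1   0.019] 0.71 [[222. 195.]]
stamp_centre [0.563 0.233 0.021] 0.42 [[204. 166.]]
stamp_foot [0.429 0.115 0.02 ] 0.64 [[179. 208.]]
stamp_foot [0.544 0.201 0.023] 0.5 [[203. 174.]]
label_centre [ 0.543 -0.217  0.052] 0.74 [[282. 269.]]
stamping_bed [ 0.549 -0.217  0.003] 0.59 [[283. 280.]]
ink_pad [ 0.725 -0.088 -0.003] 0.83 [[311. 218.]]
box_blades [ 0.745 -0.22  -0.001] 0.56 [[348. 248.]]
[... 261 characters left out ...]
4], [0.0, 0.0, 0.0, 1.0]]
stamp_centre [0.553 0.099 0.019] 0.94 [[256. 242.]]
stamp_centre [0.564 0.235 0.021] 0.75 [[247. 292.]]
stamp_foot [0.535 0.066 0.022] 0.83 [[265. 230.]]
stamp_foot [0.546 0.204 0.025] 0.77 [[257. 278.]]
stamp_foot [0.426 0.12  0.023] 0.65 [[316. 249.]]
label_centre [ 0.552 -0.216 -0.004] 0.16 [[262. 163.]]
stamping_bed [ 0.547 -0.218 -0.003] 0.97 [[264. 163.]]
ink_pad [ 0.721 -0.089  0.002] 0.82 [[193. 190.]]
box_blades [ 0.67  -0.039 -0.003] 0.7 [[211. 205.]]
box_blades [ 0.746 -0.223 -0.004] 0.63 [[191. 160.]]
tape_roll [ 0.674 -0.038 -0.002] 0.91 [[209. 206.]]
tape_roll [0.542 0.204 0.025] 0.28 [[259. 278.]]
marker_black [ 0.384 -0.032  0.001] 0.86 [[329. 209.]]
```

View pics/scene0.png

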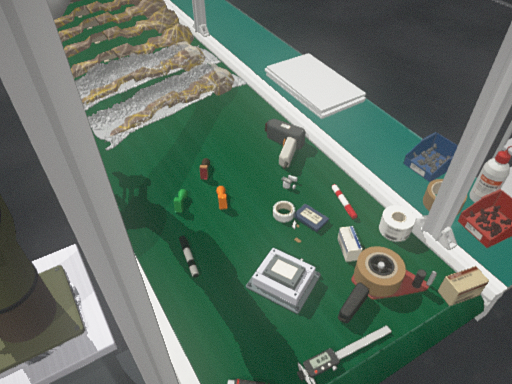

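View pics/side0.png

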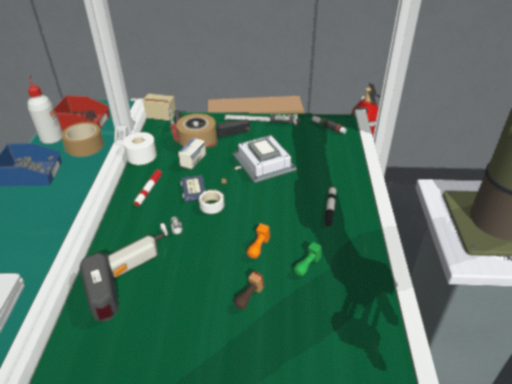

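```bash
cat >> h.py <<'E'
def cmd(pos,Rm,s=None):
    "shift and rotvec deg in tool axes"
    s=s or r.get_state(); T=toolT(s)
    return np.round(T[:3,:3].T@(np.array(pos)-T[:3,3]),4), np.round(R.from_matrix(T[:3,:3].T@Rm).as_rotvec(degrees=True),2)
E
python3 - <<'E'
from h import *
s=r.get_state()
p=r.snapshot("wrist");save(p,'w0');print(np.round(p['tool_from_camera'],3).tolist(),np.round(p['intrinsics'],1).tolist())
print(toolT(s).round(3).tolist())
print(cmd([0.55,0.17,0.30],toolT(s)[:3,:3],s))
p=r.snapshot("side")
c=cv2.resize(p['img'][220:320,200:340],None,fx=5,fy=5,interpolation=cv2.INTER_CUBIC);cv2.imwrite('pics/side_c.png',c)
E
```

```text
[[0.001, -0.951, -0.31, 0.08], [1.0, 0.001, -0.001, 0.001], [0.001, -0.31, 0.951, -0.146], [0.0, 0.0, 0.0, 1.0]] [[342.5, 0.0, 258.8], [0.0, 342.5, 189.7], [0.0, 0.0, 1.0]]
[[-0.928, 0.373, 0.0, 0.233], [0.373, 0.928, 0.0, 0.58], [0.0, 0.0, -1.0, 0.239], [0.0, 0.0, 0.0, 1.0]]
(array([-0.4467, -0.2619, -0.0613]), array([0., 0., 0.]))
```

View pics/side_c.png

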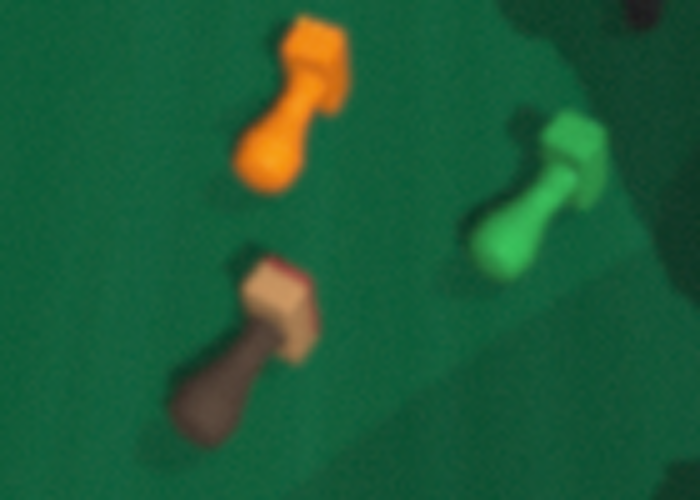

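View pics/w0.png

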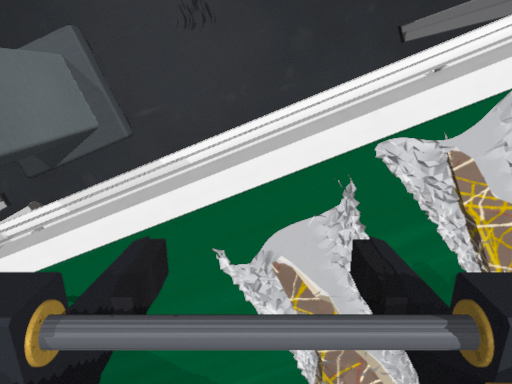

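carry_out --pt "-0.43 -0.23 -0.02 0 0 0" --pt "-0.43 -0.23 -0.02 0 0 0" --pt "-0.43 -0.23 -0.02 0 0 0" --pt "-0.43 -0.23 -0.02 0 0 0" --pt "-0.43 -0.23 -0.02 0 0 0" --pt "-0.43 -0.23 -0.02 0 0 0" --pt "-0.43 -0.23 -0.02 0 0 0" --pt "-0.43 -0.23 -0.02 0 0 0" --pt "-0.43 -0.23 -0.02 0 0 0" --pt "-0.43 -0.23 -0.02 0 0 0" --pt "-0.43 -0.23 -0.02 0 0 0" --pt "-0.43 -0.23 -0.02 0 0 0"

```text
clock: 2.2
tool_pos: [0.5468, 0.2051, 0.2586]
eef_rot: [0.191, 0.982, 0.0, -0.0]
contact_force: [0.3, 0.7, 0.2]
opening: 1.001
```

```bash
cat > look.py <<'E'
import sys
from h import *
name,labels=sys.argv[1],sys.argv[2:]
s=r.get_state();print('tool',np.round(s['tool_pos'],4),R.from_quat(s['eef_rot']).as_matrix().round(3).tolist(),'q',s['q'].round(2),'F',np.round(s['contact_force'],1),'op',s['opening'],'t',s['clock'])
p=r.snapshot("wrist");save(p,name);T=toolT(s)@np.array(p['tool_from_camera'])
np.savez('pics/'+name+'.npz',T=T,K=p['intrinsics'])
for l in labels:
    for d in r.spot_point(p,l)[:3]: print(l,np.round(d['xyz'],4),round(d['p'],2),proj(p,d['xyz'],T).round(1))
E
python3 look.py w1 stamp_centre stamp_foot
```

```text
tool [0.5468 0.2051 0.2586] [[-0.927, 0.376, -0.0], [0.376, 0.927, 0.0], [0.0, 0.0, -1.0]] q [-0.29  0.61 -0.25  1.67  0.18  0.88  0.57] F [0.3 0.7 0.2] op 1.0011526719417692 t 2.2
stamp_centre [0.5473 0.0989 0.0161] 0.95 [[175.7 184.8]]
stamp_centre [0.5666 0.2272 0.0173] 0.88 [[282.6 160.1]]
stamp_centre [0.4482 0.1495 0.0167] 0.79 [[176.8  87.3]]
stamp_foot [0.5339 0.0693 0.02  ] 0.91 [[147.2 184.7]]
stamp_foot [0.539  0.2008 0.0221] 0.8 [[252.3 147.5]]
stamp_foot [0.4242 0.1193 0.0196] 0.62 [[140.8  76.7]]
```

View pics/w1.png

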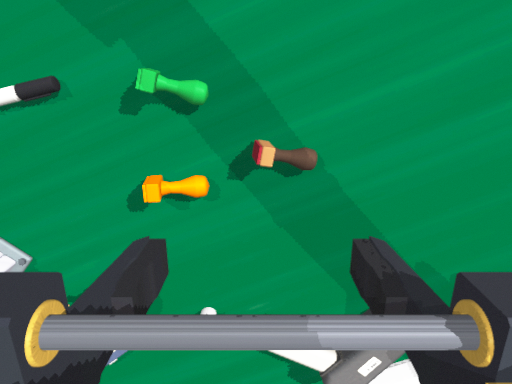

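```bash
python3 - <<'E'
import cv2
i=cv2.imread('pics/w1.png');cv2.imwrite('pics/w1c.png',cv2.resize(i[125:185,240:330],None,fx=8,fy=8,interpolation=cv2.INTER_CUBIC))
E
```

```text
(no output)
```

View pics/w1c.png

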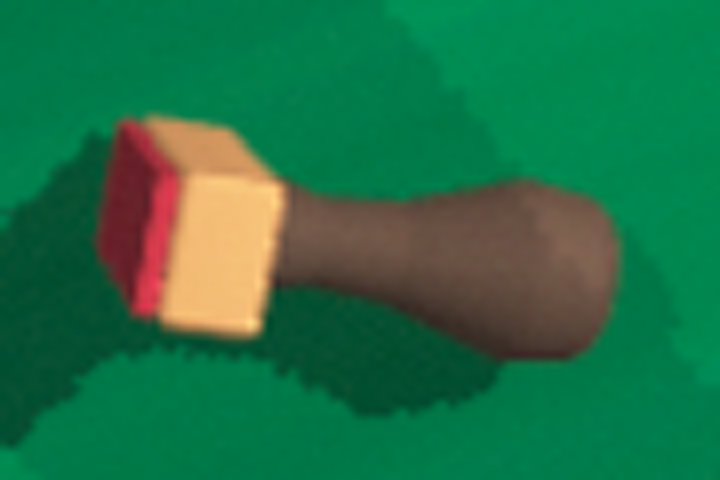

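```bash
cat > fit.py <<'E'
from h import *
from scipy.optimize import least_squares
z=np.load('pics/w1.npz');p={'intrinsics':z['K']};T=z['T']
phi=np.radians(8.3);h0=.022
def frame(x,y,a):
    e=np.array([np.cos(a)*np.cos(phi),np.sin(a)*np.cos(phi),-np.sin(phi)])
    u=np.array([np.cos(a)*np.sin(phi),np.sin(a)*np.sin(phi),np.cos(phi)])
    return np.array([x,y,h0]),e,u,np.cross(u,e)  # w horizontal
def pts(v):
    o,e,u,w=frame(*v)
    return np.array([o+.015*e+.02*u-.011*w,o+.015*e+.02*u+.011*w,o+.003*e+.02*u-.011*w,o+.003*e+.02*u+.011*w])
uv=np.array([[283,182],[263,335],[183,178],[163,325]])/8+[240,125]-.44
best=None
for sgn in (0,1):
    U=uv if sgn==0 else uv[[1,0,3,2]]
    def f(v):
        o,e,u,w=frame(*v)
        q=proj(p,o+.072*e,T)[0]; tip=np.array([613,270])/8+[240,125]-.44
        return np.r_[(proj(p,pts(v),T)-U).ravel(),(q-tip)*[.2,1]]
    s=least_squares(f,[.54,.2,1.0]); 
    if best is None or s.cost<best[0]: best=(s.cost,s.x,f(s.x))
print(best)
o,e,u,w=frame(*best[1]);print('foot',o,'yaw',np.degrees(best[1][2]),'e',e,'centre',o+.037*e,'w',w)
E
python3 fit.py
```

```text
(np.float64(2.201405908525628), array([0.54526746, 0.20362322, 1.0478253 ]), array([-1.13129196,  0.45993732, -0.5844993 , -0.07836972,  0.64860547,
        0.64216819,  1.01547223, -0.78118282,  0.18156263, -0.23707017]))
foot [0.54526746 0.20362322 0.022     ] yaw 60.03596759460564 e [ 0.49422484  0.85726489 -0.1443562 ] centre [0.56355378 0.23534202 0.01665882] w [-0.86633911  0.49945625  0.        ]
```

carry_out --pt "-0.13 -0.37 -0.05 0 0 0" --pt "-0.13 -0.37 -0.05 0 0 0" --pt "-0.13 -0.37 -0.05 0 0 0" --pt "-0.13 -0.37 -0.05 0 0 0" --pt "-0.13 -0.37 -0.05 0 0 0" --pt "-0.13 -0.37 -0.05 0 0 0" --pt "-0.13 -0.37 -0.05 0 0 0" --pt "-0.13 -0.37 -0.05 0 0 0" --pt "-0.13 -0.37 -0.05 0 0 0" --pt "-0.13 -0.37 -0.05 0 0 0" --pt "-0.13 -0.37 -0.05 0 0 0"

```text
clock: 3.45
tool_pos: [0.5292, -0.1832, 0.3086]
eef_rot: [0.188, 0.982, 0.001, -0.0]
contact_force: [0.5, 0.9, 0.4]
opening: 0.999
```

```bash
python3 look.py w2 label_centre stamping_bed
```

```text
tool [ 0.5292 -0.1832  0.3086] [[-0.929, 0.37, -0.0], [0.37, 0.929, 0.002], [0.001, 0.002, -1.0]] q [ 0.42  0.53 -0.28  1.67  0.17  0.97  1.28] F [0.5 0.9 0.4] op 0.9990739360164974 t 3.45
label_centre [ 0.5496 -0.2168  0.0557] 0.86 [[238.6 175.3]]
stamping_bed [ 0.5545 -0.2161  0.0006] 0.62 [[242.7 167.4]]
```

View pics/w2.png

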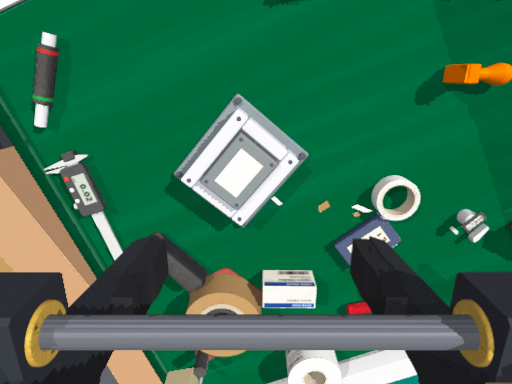

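```bash
python3 - <<'E'
from h import *
i=cv2.imread('pics/w2.png');z=np.load('pics/w2.npz');p={'intrinsics':z['K']};T=z['T']
c=i[90:235,165:315]
cv2.imwrite('pics/w2c.png',cv2.resize(c,None,fx=4,fy=4,interpolation=cv2.INTER_CUBIC))
g=c.min(2);m=(g>225).astype(np.uint8)
n,l,st,ce=cv2.connectedComponentsWithStats(m)
k=l[172-90,240-165];print(k,st[k],ce[k])
mm=(l==k).astype(np.uint8);cs,_=cv2.findContours(mm,0,1);rc=cv2.minAreaRect(cs[0]);b=cv2.boxPoints(rc)+[165,90];print(b)
W=ray(p,b,.050,T);print(W.round(4),W.mean(0));
for k in range(4):
    d=W[(k+1)%4]-W[k];print(np.linalg.norm(d),np.degrees(np.arctan2(d[1],d[0])))
E
```

```text
3 [  50   59   48   48 1154] [73.37521664 82.59965338]
[[213.97647095 179.69412231]
 [241.36471558 147.74117661]
 [262.52941895 165.88235474]
 [235.14117432 197.83529663]]
[[ 0.545  -0.248   0.05  ]
 [ 0.5207 -0.2014  0.05  ]
 [ 0.5508 -0.1861  0.05  ]
 [ 0.5764 -0.233   0.05  ]] [ 0.54821189 -0.21713884  0.05      ]
0.05249510517423138 117.51884819949636
0.03374299619245305 27.00775851153291
0.05343016057575754 -61.374830245340455
0.03479487895235066 -154.50053159269805
```

View pics/w2c.png

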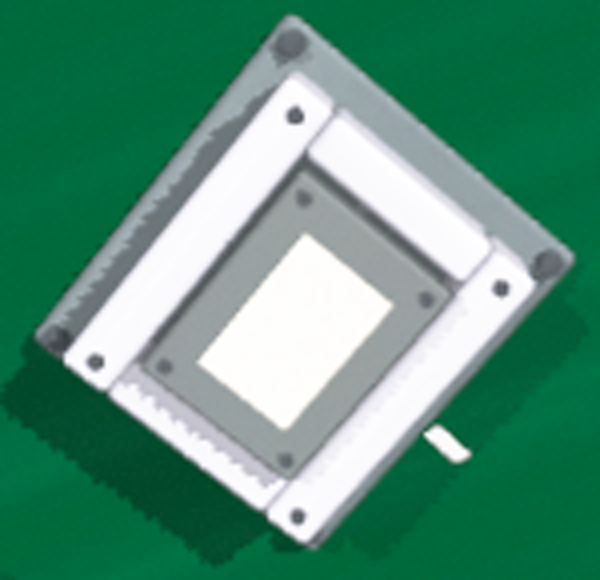

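```bash
cat > grasp.py <<'E'
from h import *
import sys
phi=np.radians(8.3);a=np.radians(60.0)
o=np.array([.5455,.2035,.022])
eh=np.array([np.cos(a),np.sin(a),0]);up=np.array([0,0,1.])
e=np.cos(phi)*eh-np.sin(phi)*up;u=np.sin(phi)*eh+np.cos(phi)*up;w=np.cross(u,e)
al=np.radians(45);z=-np.sin(al)*eh-np.cos(al)*up
Rg=np.c_[np.cross(w,z),w,z]
tcp=o+.010*e-.007*u
if __name__=='__main__':
    back=float(sys.argv[1]);print(tcp,tcp-back*z,np.linalg.det(Rg),cmd(tcp-back*z,Rg))
E
python3 grasp.py .17
python3 - <<'E'
from h import *
from scipy.optimize import least_squares
z=np.load('pics/w2.npz');p={'intrinsics':z['K']};T=z['T']
f=lambda l:np.array(l)/4+[165,90]-.37
lab=f([(305,233),(393,305),(283,430),(197,362)]);base=f([(290,15),(573,258),(38,338)])
def res(v):
    x,y,t=v;c,s=np.cos(t),np.sin(t);M=np.array([[c,-s],[s,c]])
    def g(l,z): return np.c_[np.array(l)@M.T+[x,y],np.full(len(l),z)]
    # order: image top corner, right, bottom, left
    L=g([(-.017,.026),(.017,.026),(.017,-.026),(-.017,-.026)],.05)
    B=g([(-.062,.07),(.062,.07),(-.062,-.07)],.008)
    return np.r_[(proj(p,L,T)-lab).ravel(),(proj(p,B,T)-base).ravel()]
s=least_squares(res,[.548,-.217,np.radians(28)]);print(s.x,np.degrees(s.x[2]),s.fun.round(1))
E
```

```text
[0.54994238 0.21119443 0.01362976] [0.61004646 0.31529775 0.13383791] 1.0 (array([0.1094, 0.4934, 0.1752]), array([ 32.02,  36.97, -77.16]))
[ 0.54831171 -0.21690437  0.4953179 ] 28.379625282982097 [ 0.1  0.3 -0.2  0.1  0.5 -0.2  0.4  0.1 -0.3 -1.1  1.8  0.5 -2.3  0.7]
```

carry_out --pt "0.11 0.493 0.12 32 37 -77.2" --pt "0.11 0.493 0.12 32 37 -77.2" --pt "0.11 0.493 0.12 32 37 -77.2" --pt "0.11 0.493 0.12 32 37 -77.2" --pt "0.11 0.493 0.12 32 37 -77.2" --pt "0.11 0.493 0.12 32 37 -77.2" --pt "0.11 0.493 0.12 32 37 -77.2" --pt "0.11 0.493 0.12 32 37 -77.2" --pt "0.11 0.493 0.12 32 37 -77.2" --pt "0.11 0.493 0.12 32 37 -77.2" --pt "0.11 0.493 0.12 32 37 -77.2" --pt "0.11 0.493 0.12 32 37 -77.2" --fingers 128 --grip_force 40

```text
clock: 4.8
tool_pos: [0.6062, 0.3016, 0.1831]
eef_rot: [-0.444, 0.81, -0.184, -0.337]
contact_force: [0.4, -1.2, -0.1]
opening: 0.496
```

```bash
python3 look.py w3 stamp_centre stamp_foot; python3 grasp.py .12
```

```text
tool [0.6062 0.3016 0.1831] [[-0.38, -0.843, -0.382], [-0.594, 0.539, -0.597], [0.709, 0.0, -0.705]] q [-0.67  1.32  0.1   0.48  0.2   2.08  2.  ] F [ 0.4 -1.2 -0.1] op 0.4961817060297421 t 4.8
stamp_centre [0.5636 0.2309 0.0169] 0.9 [[257.1 222.1]]
stamp_centre [0.448  0.1489 0.0137] 0.81 [[301.6 121.2]]
stamp_centre [0.5515 0.0985 0.0182] 0.74 [[205.3 127.7]]
stamp_foot [0.5353 0.0681 0.022 ] 0.97 [[204.6 102.8]]
stamp_foot [0.5395 0.2023 0.024 ] 0.75 [[261.8 186.6]]
stamp_foot [0.4248 0.1161 0.0219] 0.58 [[302.1  91. ]]
[0.54994238 0.21119443 0.01362976] [0.59236879 0.28467912 0.09848257] 1.0 (array([-0.0474,  0.0059,  0.0766]), array([ 1.62, -0.09, -2.4 ]))
```

View pics/w3.png

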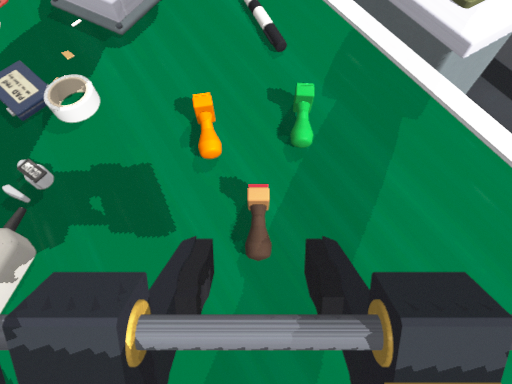

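carry_out --pt "-0.047 0.006 0.077 1.6 0 -2.4" --pt "-0.047 0.006 0.077 1.6 0 -2.4" --pt "-0.047 0.006 0.077 1.6 0 -2.4" --pt "-0.047 0.006 0.077 1.6 0 -2.4" --pt "-0.047 0.006 0.077 1.6 0 -2.4"

```text
clock: 5.45
tool_pos: [0.5939, 0.2844, 0.1018]
eef_rot: [-0.462, 0.802, -0.188, -0.33]
contact_force: [0.7, -0.1, 0.6]
opening: 0.498
```

```bash
python3 look.py w4 stamp_centre stamp_foot; python3 grasp.py .05;python3 grasp.py 0; python3 - <<'E'
from h import *
p=r.snapshot("side");save(p,"side4")
i=cv2.imread('pics/w4.png');cv2.imwrite('pics/w4c.png',cv2.resize(i[130:290,180:340],None,fx=4,fy=4,interpolation=cv2.INTER_CUBIC))
E
```

```text
tool [0.5939 0.2844 0.1018] [[-0.356, -0.864, -0.355], [-0.616, 0.503, -0.606], [0.703, 0.003, -0.711]] q [-0.67  1.33  0.08  0.7   0.22  1.84  1.97] F [ 0.7 -0.1  0.6] op 0.49809446350790076 t 5.45
stamp_centre [0.4486 0.1501 0.0147] 0.77 [[320.1  85.7]]
stamp_centre [0.5458 0.0962 0.0161] 0.75 [[203.2  86. ]]
stamp_centre [0.5659 0.2308 0.0165] 0.67 [[255.7 209. ]]
stamp_foot [0.4256 0.1152 0.0207] 0.85 [[320.1  49.5]]
stamp_foot [0.534  0.0686 0.0245] 0.76 [[200.4  56.3]]
stamp_foot [0.5401 0.2018 0.0223] 0.69 [[265.4 163.2]]
[0.54994238 0.21119443 0.01362976] [0.56762005 0.24181305 0.0489851 ] 1.0 (array([-0.0013,  0.001 ,  0.072 ]), array([0.22, 0.28, 0.01]))
[0.54994238 0.21119443 0.01362976] [0.54994238 0.21119443 0.01362976] 1.0 (array([-0.0011,  0.0008,  0.122 ]), array([0.22, 0.28, 0.01]))
```

View pics/w4c.png

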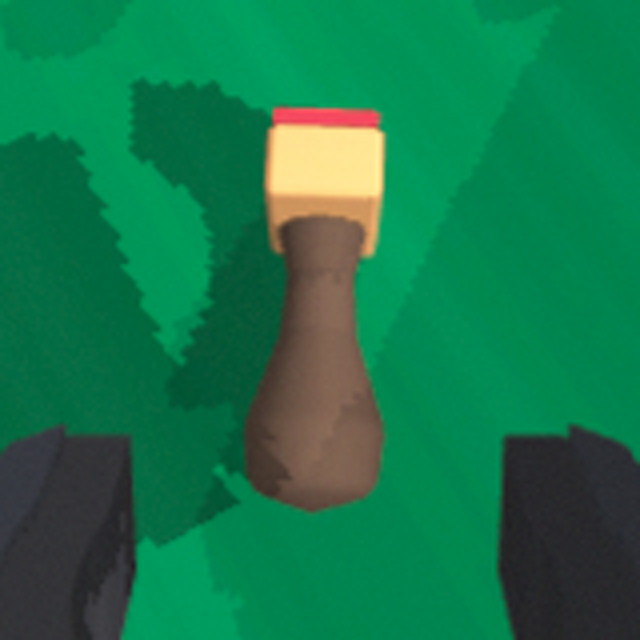

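View pics/side4.png

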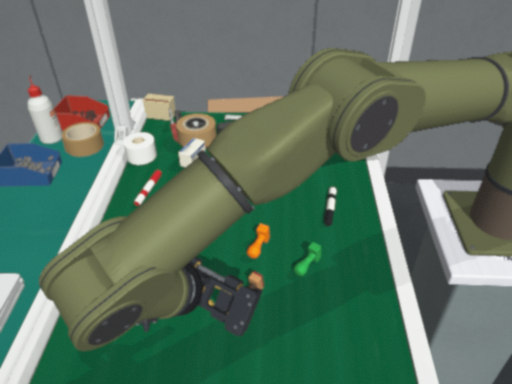

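```bash
python3 - <<'E'
from h import *
from scipy.optimize import least_squares
z=np.load('pics/w4.npz');p={'intrinsics':z['K']};T=z['T']
phi=np.radians(8.3);h0=.022
def frame(x,y,a):
    e=np.array([np.cos(a)*np.cos(phi),np.sin(a)*np.cos(phi),-np.sin(phi)])
    u=np.array([np.cos(a)*np.sin(phi),np.sin(a)*np.sin(phi),np.cos(phi)])
    return np.array([x,y,h0]),e,u,np.cross(u,e)
f=lambda l:np.array(l)/4+[180,130]-.37
# s=15,y=+20 edge left/right ; s=15 y=-20 lower ; wood s=3 edge; head sides
obs=f([(265,192),(383,196),(267,126),(383,128),(245,445),(384,445)])
def res(v):
    o,e,u,w=frame(*v[:3]); s3=.003
    P=[o+.015*e+.02*u-.011*w,o+.015*e+.02*u+.011*w,o+s3*e+.02*u-.011*w,o+s3*e+.02*u+.011*w,o+.059*e-.0135*w,o+.059*e+.0135*w]
    d=proj(p,P,T)-obs; d[4:,1]*=0; return d.ravel()
s=least_squares(res,[.545,.2035,1.04]);print(s.x,np.degrees(s.x[2]),s.fun.round(1).reshape(-1,2).tolist())
E
```

```text
[0.5455975  0.20409598 1.0090459 ] 57.81407127057851 [[-0.3, -0.9], [-0.1, -0.9], [-0.0, 0.7], [0.2, 1.1], [-0.4, -0.0], [0.6, 0.0]]
```

```bash
sed -i 's/np.radians(60.0)/np.radians(58.0)/; s/\[.5455,.2035,.022\]/[.5453,.2040,.022]/' grasp.py; python3 grasp.py 0.0;python3 grasp.py 0.03
```

```text
[0.55000821 0.21153471 0.01362976] [0.55000821 0.21153471 0.01362976] 0.9999999999999998 (array([-0.0013,  0.0007,  0.1213]), array([-1.18,  0.23,  1.44]))
[0.55000821 0.21153471 0.01362976] [0.56124949 0.22952452 0.03484296] 0.9999999999999998 (array([-0.0014,  0.0001,  0.0913]), array([-1.18,  0.23,  1.44]))
```

carry_out --pt "-0.001 0.0 0.04 -1.2 0.2 1.4" --pt "-0.001 0.0 0.088 -1.2 0.2 1.4" --pt "-0.001 0.0 0.088 -1.2 0.2 1.4" --pt "-0.001 0.0 0.088 -1.2 0.2 1.4" --pt "-0.001 0.0 0.088 -1.2 0.2 1.4"

```text
clock: 6.15
tool_pos: [0.5628, 0.2322, 0.0372]
eef_rot: [-0.449, 0.808, -0.185, -0.334]
contact_force: [0.6, -0.1, -0.1]
opening: 0.498
```

```bash
python3 look.py w5; python3 grasp.py 0
```

```text
tool [0.5628 0.2322 0.0372] [[-0.374, -0.849, -0.374], [-0.601, 0.529, -0.599], [0.706, 0.0, -0.708]] q [-0.64  1.31  0.07  0.97  0.22  1.59  1.91] F [ 0.6 -0.1 -0.1] op 0.49774848260014454 t 6.15
[0.55000821 0.21153471 0.01362976] [0.55000821 0.21153471 0.01362976] 0.9999999999999998 (array([ 0.0008, -0.0001,  0.0341]), array([-0.05,  0.12,  0.07]))
```

View pics/w5.png

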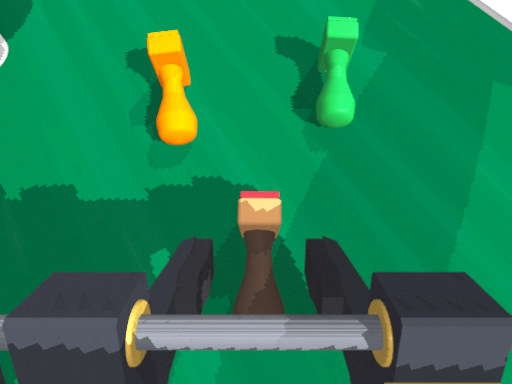

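carry_out --pt "0.001 0 0.017 0 0 0" --pt "0.001 0 0.034 0 0 0" --pt "0.001 0 0.034 0 0 0" --pt "0.001 0 0.034 0 0 0"

```text
clock: 6.6
tool_pos: [0.5491, 0.2108, 0.0135]
eef_rot: [-0.448, 0.808, -0.185, -0.335]
contact_force: [-1.0, 0.5, 0.2]
opening: 0.501
```

```bash
python3 look.py w6; python3 grasp.py 0
```

```text
tool [0.5491 0.2108 0.0135] [[-0.373, -0.849, -0.375], [-0.6, 0.529, -0.6], [0.707, 0.001, -0.707]] q [-0.63  1.31  0.07  1.07  0.23  1.5   1.89] F [-1.   0.5  0.2] op 0.5006955932920117 t 6.6
[0.55000821 0.21153471 0.01362976] [0.55000821 0.21153471 0.01362976] 0.9999999999999998 (array([-0.0006, -0.0004, -0.0006]), array([-0.  ,  0.03,  0.09]))
```

View pics/w6.png

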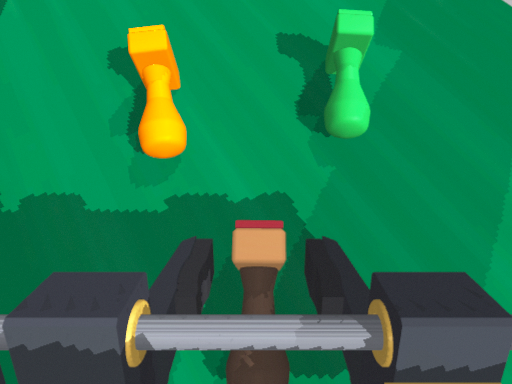

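carry_out --pt "0 0 0 0 0 0" --pt "0 0 0 0 0 0" --pt "0 0 0 0 0 0" --pt "0 0 0 0 0 0" --pt "0 0 0 0 0 0" --pt "0 0 0 0 0 0" --pt "0 0 0 0 0 0" --pt "0 0 0 0 0 0" --fingers 255 --grip_force 45

```text
clock: 7.45
tool_pos: [0.5482, 0.2097, 0.0131]
eef_rot: [-0.448, 0.807, -0.185, -0.336]
contact_force: [0.8, 2.1, 1.6]
opening: 0.246
```

```bash
python3 look.py w7; python3 grasp.py 0
```

```text
tool [0.5482 0.2097 0.0131] [[-0.372, -0.848, -0.376], [-0.599, 0.529, -0.6], [0.709, 0.002, -0.706]] q [-0.63  1.31  0.07  1.07  0.23  1.5   1.89] F [0.8 2.1 1.6] op 0.24569348980596628 t 7.45
[0.55000821 0.21153471 0.01362976] [0.55000821 0.21153471 0.01362976] 0.9999999999999998 (array([-0.0014, -0.0006, -0.0022]), array([ 0.05, -0.13,  0.1 ]))
```

View pics/w7.png

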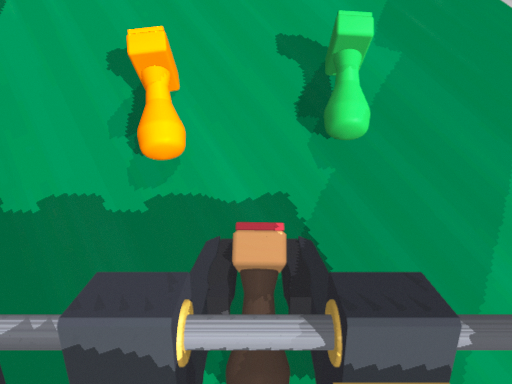

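carry_out --pt "0.01 0 -0.01 0 0 0" --pt "0.035 0 -0.035 0 0 0" --pt "0.07 0 -0.07 0 0 0" --pt "0.1 0 -0.1 0 0 0" --pt "0.13 0 -0.13 0 0 0" --pt "0.16 0 -0.16 0 0 0" --pt "0.16 0 -0.16 0 0 0"

```text
clock: 8.2
tool_pos: [0.551, 0.2102, 0.2457]
eef_rot: [-0.448, 0.81, -0.186, -0.331]
contact_force: [0.5, 0.4, 0.1]
opening: 0.242
```

```bash
cat > place.py <<'E'
from h import *
import sys
import grasp as g
Tg=np.array([.5482,.2097,.0131]);Rt=np.array([[-0.372,-0.848,-0.376],[-0.599,0.529,-0.6],[0.709,0.002,-0.706]])
Rt=R.from_matrix(Rt).as_matrix()
# stamp frame: z=e, y=u sign (+u), x=cross(y,z)=w ... w=cross(u,e)
S=np.c_[g.w,g.u,g.e]
Rts=Rt.T@S; pts=Rt.T@(g.o-Tg)
def target(foot,yaw_y,Rts=Rts,pts=pts):
    "foot underside at foot, stamp y axis at yaw_y, upright"
    y=np.array([np.cos(yaw_y),np.sin(yaw_y),0]);z=np.array([0,0,1.]);x=np.cross(y,z)
    Sw=np.c_[x,y,z]; Rw=Sw@Rts.T
    return np.array(foot)-Rw@pts,Rw
if __name__=='__main__':
    print('stamp in tool',pts.round(4),Rts.round(3).tolist())
    foot=[float(a) for a in sys.argv[1:4]]
    # u -> -e_h: e_h final bearing -61.6 => y bearing 118.4
    P,Rw=target(foot,np.radians(118.4));print(P.round(4),Rw.round(3).tolist());print(cmd(P,Rw))
E
python3 look.py w8 stamp_foot stamp_centre; python3 place.py .5483 -.2169 .15
```

```text
tool [0.551  0.2102 0.2457] [[-0.38, -0.848, -0.37], [-0.602, 0.53, -0.597], [0.703, -0.004, -0.712]] q [-0.64  1.02  0.09  1.05  0.24  1.78  1.98] F [0.5 0.4 0.1] op 0.2420241384937481 t 8.2
stamp_foot [0.4218 0.1143 0.0218] 0.96 [[306.5 187.2]]
stamp_foot [0.5337 0.068  0.0201] 0.96 [[210.9 202.4]]
stamp_foot [0.5402 0.2013 0.2543] 0.64 [[269.5 221.9]]
stamp_centre [0.5494 0.0987 0.0171] 0.73 [[211.8 229.5]]
stamp_centre [0.5683 0.2287 0.2488] 0.65 [[249.2 307.9]]
stamp in tool [ 0.0108 -0.0005 -0.0018] [[-0.002, 0.599, -0.801], [1.0, 0.002, -0.001], [0.001, -0.801, -0.599]]
[ 0.5525 -0.2236  0.1576] [[-0.287, 0.879, 0.382], [0.526, 0.477, -0.704], [-0.801, -0.001, -0.599]]
(array([ 0.2   , -0.2333,  0.316 ]), array([  9.18, -57.23, 129.21]))
```

View pics/w8.png

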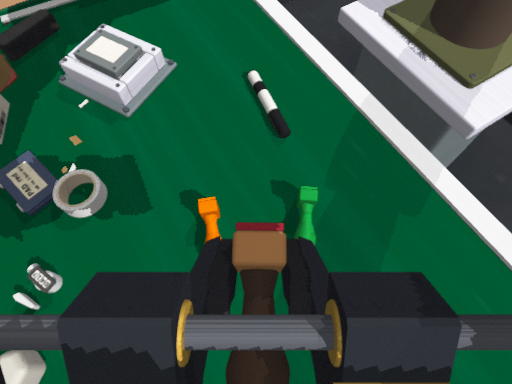

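carry_out --pt "0.02 0 -0.02 0 -8 0" --pt "0.02 0 -0.02 0 -16 0" --pt "0.02 0 -0.02 0 -24 0" --pt "0.02 0 -0.02 0 -32 0" --pt "0.02 0 -0.02 0 -40 0" --pt "0.02 0 -0.02 0 -45 0" --pt "0.02 0 -0.02 0 -45 0"

```text
clock: 9.05
tool_pos: [0.5469, 0.2057, 0.2667]
eef_rot: [-0.483, 0.876, -0.0, -0.004]
contact_force: [-0.4, -0.0, -0.5]
opening: 0.247
```

```bash
python3 look.py w9; python3 - <<'E'
from h import *
b=np.radians(28.4);y=np.array([np.cos(b),np.sin(b),0]);z=np.array([0,0,-1.]);print(cmd([.53,-.2,.28],np.c_[np.cross(y,z),y,z]))
E
```

```text
tool [0.5469 0.2057 0.2667] [[-0.533, -0.846, -0.007], [-0.846, 0.533, -0.004], [0.007, 0.004, -1.0]] q [-0.39  0.6  -0.09  1.65  0.06  0.9   2.08] F [-0.4 -0.  -0.5] op 0.24708176854140687 t 9.05
(array([ 0.3549, -0.2017, -0.0117]), array([ -0.29,  -0.47, 119.5 ]))
```

carry_out --pt "0.355 -0.202 -0.012 0 0 119.5" --pt "0.355 -0.202 -0.012 0 0 119.5" --pt "0.355 -0.202 -0.012 0 0 119.5" --pt "0.355 -0.202 -0.012 0 0 119.5" --pt "0.355 -0.202 -0.012 0 0 119.5" --pt "0.355 -0.202 -0.012 0 0 119.5" --pt "0.355 -0.202 -0.012 0 0 119.5" --pt "0.355 -0.202 -0.012 0 0 119.5" --pt "0.355 -0.202 -0.012 0 0 119.5" --pt "0.355 -0.202 -0.012 0 0 119.5" --pt "0.355 -0.202 -0.012 0 0 119.5" --pt "0.355 -0.202 -0.012 0 0 119.5"

```text
clock: 10.3
tool_pos: [0.5333, -0.1967, 0.2786]
eef_rot: [0.385, 0.923, -0.002, -0.003]
contact_force: [-0.3, -0.2, -0.6]
opening: 0.246
```

```bash
python3 look.py w10; python3 place.py .5483 -.2169 .12
```

```text
tool [ 0.5333 -0.1967  0.2786] [[-0.704, 0.711, -0.007], [0.711, 0.704, -0.001], [0.005, -0.005, -1.0]] q [ 0.02  0.6   0.42  1.7  -0.29  0.91  1.35] F [-0.3 -0.2 -0.6] op 0.2459206952990898 t 10.3
stamp in tool [ 0.0108 -0.0005 -0.0018] [[-0.002, 0.599, -0.801], [1.0, 0.002, -0.001], [0.001, -0.801, -0.599]]
[ 0.5525 -0.2236  0.1276] [[-0.287, 0.879, 0.382], [0.526, 0.477, -0.704], [-0.801, -0.001, -0.599]]
(array([-0.0335, -0.0045,  0.1508]), array([  7.13, -53.03,  14.91]))
```

carry_out --pt "-0.033 -0.004 0.1 7.1 -53 14.9" --pt "-0.033 -0.004 0.1 7.1 -53 14.9" --pt "-0.033 -0.004 0.1 7.1 -53 14.9" --pt "-0.033 -0.004 0.1 7.1 -53 14.9" --pt "-0.033 -0.004 0.1 7.1 -53 14.9" --pt "-0.033 -0.004 0.1 7.1 -53 14.9" --pt "-0.033 -0.004 0.1 7.1 -53 14.9" --pt "-0.033 -0.004 0.1 7.1 -53 14.9" --pt "-0.033 -0.004 0.1 7.1 -53 14.9"

```text
clock: 11.25
tool_pos: [0.5979, -0.1873, 0.2096]
eef_rot: [0.473, 0.768, -0.255, 0.349]
contact_force: [0.1, 0.0, -0.8]
opening: 0.243
```

```bash
python3 look.py w11 stamp_foot stamp_centre; python3 place.py .5483 -.2169 .08; python3 - <<'E'
from h import *
for n in ['side','scene']:
    p=r.snapshot(n);save(p,n+'11');
    for l in ['stamp_foot','stamp_centre']:
        for d in r.spot_point(p,l)[:3]: print(n,l,np.round(d['xyz'],4),round(d['p'],2),proj(p,d['xyz']).round())
E
```

```text
tool [ 0.5979 -0.1873  0.2096] [[-0.309, 0.904, 0.295], [0.548, 0.423, -0.722], [-0.777, -0.062, -0.626]] q [-0.72  1.11  1.07  2.08 -1.    0.05  1.29] F [ 0.1  0.  -0.8] op 0.2433074165458053 t 11.25
stamp_foot [ 0.5876 -0.1778  0.198 ] 0.88 [[246.3 225.1]]
stamp_centre [ 0.596  -0.1844  0.2352] 0.6 [[251.4 313. ]]
stamp in tool [ 0.0108 -0.0005 -0.0018] [[-0.002, 0.599, -0.801], [1.0, 0.002, -0.001], [0.001, -0.801, -0.599]]
[ 0.5525 -0.2236  0.0876] [[-0.287, 0.879, 0.382], [0.526, 0.477, -0.704], [-0.801, -0.001, -0.599]]
(array([ 0.0879, -0.0473,  0.0886]), array([-4.94, -2.34,  0.88]))
side stamp_foot [0.4224 0.1199 0.024 ] 0.74 [[317. 249.]]
side stamp_foot [0.5335 0.0685 0.0203] 0.73 [[266. 232.]]
side stamp_centre [0.5486 0.1012 0.0202] 0.85 [[258. 242.]]
side stamp_centre [0.4465 0.147  0.0144] 0.74 [[306. 261.]]
side stamp_centre [ 0.5971 -0.1771  0.2345] 0.4 [[242.  90.]]
scene stamp_foot [0.5354 0.0661 0.026 ] 0.65 [[222. 202.]]
scene stamp_foot [0.4266 0.1148 0.0228] 0.54 [[178. 207.]]
scene stamp_centre [ 0.5946 -0.1843  0.2404] 0.78 [[298. 195.]]
scene stamp_centre [ 0.5455 -0.2151  0.0475] 0.73 [[283. 269.]]
scene stamp_centre [0.4473 0.1452 0.0146] 0.68 [[181. 200.]]
```

View pics/w11.png

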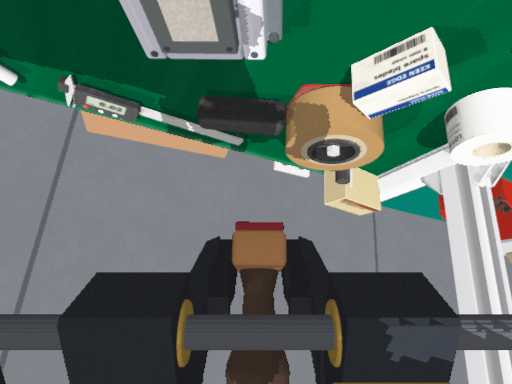

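View pics/side11.png

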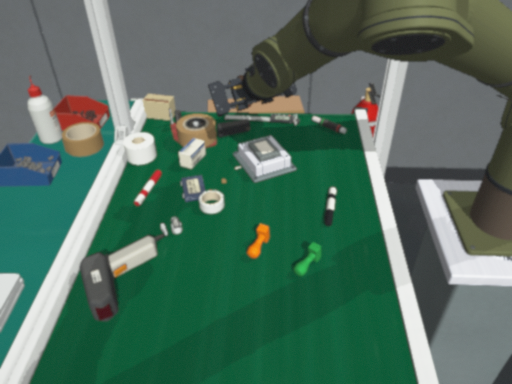

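View pics/scene11.png

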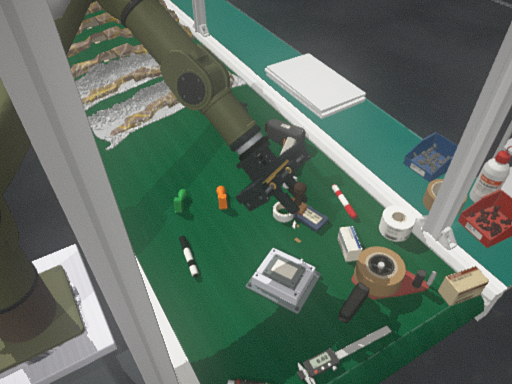

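```bash
python3 - <<'E'
from h import *
def W(n,uv,zz):
    z=np.load(f'pics/{n}.npz');return ray({'intrinsics':z['K']},uv,zz,z['T']).round(3)
import numpy as np
for zz in (0.0,.03,.05,.07):
    print(zz,'w2 tape c',W('w2',[(225,315)],zz)[0,:2],'w11 hub',W('w11',[(333,150)],zz)[0,:2],'handle end w2',W('w2',[(160,240)],zz)[0,:2],'w11 handle end',W('w11',[(205,108)],zz)[0,:2],'belt end w11',W('w11',[(250,150)],zz)[0,:2])
p={'intrinsics':None}
from plant import r
p=r.snapshot('scene')
for zz in (0.,.05,.07): print(zz,'scene hub',ray(p,[(381,263),(345,315),(384,330),(357,250)],zz).round(3)[:,:2].tolist())
E
```

```text
0.0 w2 tape c [ 0.767 -0.334] w11 hub [ 0.805 -0.403] handle end w2 [ 0.611 -0.371] w11 handle end [ 0.609 -0.396] belt end w11 [ 0.701 -0.468]
0.03 w2 tape c [ 0.746 -0.322] w11 hub [ 0.771 -0.357] handle end w2 [ 0.601 -0.356] w11 handle end [ 0.599 -0.35 ] belt end w11 [ 0.68  -0.414]
0.05 w2 tape c [ 0.732 -0.314] w11 hub [ 0.747 -0.326] handle end w2 [ 0.594 -0.347] w11 handle end [ 0.592 -0.32 ] belt end w11 [ 0.665 -0.377]
0.07 w2 tape c [ 0.719 -0.306] w11 hub [ 0.724 -0.295] handle end w2 [ 0.587 -0.337] w11 handle end [ 0.586 -0.29 ] belt end w11 [ 0.651 -0.341]
0.0 scene hub [[0.784, -0.299], [0.617, -0.364], [0.667, -0.437], [0.76, -0.238]]
0.05 scene hub [[0.751, -0.321], [0.593, -0.382], [0.64, -0.45], [0.728, -0.263]]
0.07 scene hub [[0.737, -0.329], [0.583, -0.389], [0.629, -0.456], [0.715, -0.272]]
```

```bash
cat > td.py <<'E'
from h import *
import sys
x,y_,z_,b=[float(a) for a in sys.argv[1:5]]
b=np.radians(b);y=np.array([np.cos(b),np.sin(b),0]);z=np.array([0,0,-1.])
s=r.get_state();print(s['tool_pos'].round(3),s['q'].round(2),s['clock']);print(cmd([x,y_,z_],np.c_[np.cross(y,z),y,z]))
E
python3 td.py .54 -.15 .28 45
```

```text
[ 0.595 -0.193  0.212] [-0.71  1.1   1.07  2.08 -1.    0.04  1.29] 11.75
(array([-0.012 , -0.0355, -0.0895]), array([-12.14,  49.84, -17.74]))
```

carry_out --pt "-0.012 -0.035 -0.09 -12 50 -18" --pt "-0.012 -0.035 -0.09 -12 50 -18" --pt "-0.012 -0.035 -0.09 -12 50 -18" --pt "-0.012 -0.035 -0.09 -12 50 -18" --pt "-0.012 -0.035 -0.09 -12 50 -18" --pt "-0.012 -0.035 -0.09 -12 50 -18" --pt "-0.012 -0.035 -0.09 -12 50 -18" --pt "-0.012 -0.035 -0.09 -12 50 -18"

```text
clock: 12.55
tool_pos: [0.5408, -0.1516, 0.2808]
eef_rot: [0.382, 0.924, -0.002, -0.001]
contact_force: [-0.9, 0.1, -0.6]
opening: 0.245
```

```bash
python3 td.py .54 -.17 .28 -50
```

```text
[ 0.541 -0.152  0.281] [-0.31  0.72  0.93  1.74 -0.66  1.03  1.65] 12.55
(array([-0.0124, -0.0135,  0.0009]), array([-0.19,  0.15, 95.03]))
```

carry_out --pt "-0.012 -0.013 0 0 0 8.5" --pt "-0.012 -0.013 0 0 0 17" --pt "-0.012 -0.013 0 0 0 25.5" --pt "-0.012 -0.013 0 0 0 34" --pt "-0.012 -0.013 0 0 0 42.5" --pt "-0.012 -0.013 0 0 0 51" --pt "-0.012 -0.013 0 0 0 59.5" --pt "-0.012 -0.013 0 0 0 68" --pt "-0.012 -0.013 0 0 0 76.5" --pt "-0.012 -0.013 0 0 0 85" --pt "-0.012 -0.013 0 0 0 93.5" --pt "-0.012 -0.013 0 0 0 95"

```text
clock: 13.75
tool_pos: [0.5398, -0.165, 0.2793]
eef_rot: [0.939, 0.344, -0.003, 0.0]
contact_force: [-0.2, 0.8, 0.3]
opening: 0.243
```

```bash
python3 td.py .55 -.2 .28 -140
```

```text
[ 0.54  -0.165  0.279] [-0.39  0.94  1.34  1.73 -0.95  1.29  0.31] 13.75
(array([-0.0148,  0.0333, -0.0007]), array([ 0.19,  0.38, 90.2 ]))
```

```bash
cat > fk.py <<'E'
import numpy as np, itertools
from scipy.spatial.transform import Rotation as R
from scipy.optimize import least_squares
D=[([-1.154,.689,-.195,1.565,.157,.902,-.215],[.233,.58,.239],[.19,.982,-.001,0]),
([-.29,.61,-.25,1.67,.18,.88,.57],[.5468,.2051,.2586],[.191,.982,0,0]),
([.42,.53,-.28,1.67,.17,.97,1.28],[.5292,-.1832,.3086],[.188,.982,.001,0]),
([-.67,1.32,.1,.48,.2,2.08,2.],[.6062,.3016,.1831],[-.444,.81,-.184,-.337]),
([-.67,1.33,.08,.7,.22,1.84,1.97],[.5939,.2844,.1018],[-.462,.802,-.188,-.33]),
([-.63,1.31,.07,1.07,.23,1.5,1.89],[.5491,.2108,.0135],[-.448,.808,-.185,-.335]),
([-.64,1.02,.09,1.05,.24,1.78,1.98],[.551,.2102,.2457],[-.448,.81,-.186,-.331]),
([-.39,.6,-.09,1.65,.06,.9,2.08],[.5469,.2057,.2667],[-.483,.876,0,-.004]),
([.02,.6,.42,1.7,-.29,.91,1.35],[.5333,-.1967,.2786],[.385,.923,-.002,-.003]),
([-.72,1.11,1.07,2.08,-1.,.05,1.29],[.5979,-.1873,.2096],[.473,.768,-.255,.349]),
([-.31,.72,.93,1.74,-.66,1.03,1.65],[.5408,-.1516,.2808],[.382,.924,-.002,-.001]),
([-.39,.94,1.34,1.73,-.95,1.29,.31],[.5398,-.165,.2793],[.939,.344,-.003,0])]
Q=np.array([d[0] for d in D])
def fk(q,P,sg):
    h,a1,a2,L,o1,o2,o3,off7=P
    M=R.from_euler('z',sg[0]*q[0]);p=np.array([0,0,h])
    M=M*R.from_euler('y',q[1]);M=M*R.from_euler('z',sg[1]*q[2])
    p=p+M.apply([o1,0,a1]);M=M*R.from_euler('y',q[3]);p=p+M.apply([o2,0,0])
    M=M*R.from_euler('z',sg[2]*q[4]);p=p+M.apply([0,0,a2]);M=M*R.from_euler('y',q[5])
    p=p+M.apply([o3,0,0]);M=M*R.from_euler('z',sg[3]*q[6]+off7);p=p+M.apply([0,0,L]);return p,M
def res(P,sg):
    o=[]
    for q,p,w in D:
        a,M=fk(q,P,sg);o+=list(a-p);o+=list(.2*(R.from_quat(w).inv()*M).as_rotvec())
    return np.array(o)
def fit():
    best=None
    for sg in itertools.product([1,-1],repeat=4):
        for off in (0,1.57,3.14,-1.57):
            s=least_squares(res,[.33,.4,.4,.3,0,0,0,off],args=(sg,),max_nfev=60)
            if best is None or s.cost<best[0]: best=(s.cost,s.x,sg)
    return best
if __name__=='__main__':
    b=fit();print(b[0],b[1].round(4),b[2]);print(np.abs(res(b[1],b[2])).reshape(-1,6).max(0).round(4))
    np.savez('fk.npz',P=b[1],sg=b[2])
E
time python3 fk.py
```

```text
0.009078800198100222 [0.4388 0.6164 0.377  0.3931 0.0048 0.0591 0.0154 1.573 ] (-1, -1, -1, -1)
[0.0422 0.0492 0.0089 0.0011 0.0012 0.0023]
real	0m29.576s
user	0m25.483s
sys	0m0.349s
```

```bash
cat > fk2.py <<'E'
import numpy as np
from scipy.spatial.transform import Rotation as R
from fk import D
def frames(q):
    F=[];M=R.identity();F.append(M)
    for k,(ax,s) in enumerate([('z',-1),('y',1),('z',-1),('y',1),('z',-1),('y',1),('z',-1)]):
        M=M*R.from_euler(ax,s*q[k]+(np.pi/2 if k==6 else 0));F.append(M)
    return F
if __name__=='__main__':
    A=[];b=[]
    for q,p,w in D:
        A.append(np.hstack([f.as_matrix() for f in frames(q)]));b.append(p)
    A=np.vstack(A);b=np.hstack(b)
    for lam in (1e-2,3e-3):
        x=np.linalg.solve(A.T@A+lam**2*np.eye(24),A.T@b);print(lam,np.abs(A@x-b).max().round(4));print(x.reshape(8,3).round(3).tolist())
    print('svd',np.linalg.svd(A)[1].round(3))
E
python3 fk2.py
```

```text
0.01 0.0027
[[-0.001, -0.002, 0.17], [-0.001, -0.008, 0.17], [-0.003, -0.008, 0.282], [-0.003, -0.015, 0.282], [-0.007, -0.015, 0.173], [0.004, -0.0, 0.173], [-0.004, -0.0, 0.162], [0.0, 0.001, 0.162]]
0.003 0.0027
[[-0.001, -0.002, 0.17], [-0.001, -0.008, 0.17], [-0.003, -0.008, 0.282], [-0.003, -0.015, 0.282], [-0.007, -0.015, 0.173], [0.004, -0.0, 0.173], [-0.004, -0.0, 0.162], [0.0, 0.001, 0.162]]
svd [9.457 8.945 8.834 3.317 3.283 2.296 2.03  1.603 1.525 1.326 1.025 0.888
 0.622 0.476 0.391 0.223 0.182 0.    0.    0.    0.    0.    0.    0.   ]
```

```bash
cat > ik.py <<'E'
import numpy as np
from scipy.spatial.transform import Rotation as R
from scipy.optimize import least_squares
from fk import D
from fk2 import frames
A=np.vstack([np.hstack([f.as_matrix() for f in frames(q)]) for q,p,w in D]);b=np.hstack([p for q,p,w in D])
X=np.linalg.solve(A.T@A+9e-6*np.eye(24),A.T@b)
lo=np.array([-3.01,-.46,-1.47,.13,-1,.04,-2.66]);hi=np.array([3.01,2.08,1.51,2.56,4.14,2.09,2.66])
def FK(q):
    F=frames(q);return np.hstack([f.as_matrix() for f in F])@X,F[-1]
def elbow(q):
    F=frames(q);m=[f.as_matrix() for f in F];x=X.reshape(8,3)
    e=sum(m[i]@x[i] for i in range(4));w=e+sum(m[i]@x[i] for i in range(4,6)); return e,w
def err(q,P,Rw):
    p,M=FK(q);return np.r_[(p-P)*5,(R.from_matrix(Rw).inv()*M).as_rotvec()]
def solve(P,Rw,q0,wn=1e-3,qn=None):
    qn=q0 if qn is None else qn
    s=least_squares(lambda q:np.r_[err(q,P,Rw),wn*(q-qn)],np.clip(q0,lo+1e-3,hi-1e-3),bounds=(lo,hi),xtol=1e-10)
    return s.x,np.abs(err(s.x,P,Rw)).max()
def stepik(q,P,Rw,n=1):
    s,e=solve(P,Rw,q,wn=2e-3);return s,e
E
cat > t1.py <<'E'
from ik import *
from place import target
rng=np.random.default_rng(0)
for name,yaw in (('A',298.4),('B',118.4)):
    P,Rw=target([.5483,-.2169,.045],np.radians(yaw));print(name,P.round(3),Rw[:,2].round(2))
    sols=[]
    for k in range(60):
        q0=lo+(hi-lo)*rng.random(7);q,e=solve(P,Rw,q0,wn=0)
        if e<2e-3: sols.append(q)
    sols=np.array(sols);print(len(sols))
    if len(sols):
        sols=sols[np.argsort(sols[:,2])]
        for q in sols[::max(1,len(sols)//14)]: print(q.round(2),elbow(q)[0].round(2),elbow(q)[1].round(2))
E
python3 t1.py
```

```text
A [ 0.544 -0.21   0.053] [-0.38  0.7  -0.6 ]
27
[ 0.84  1.45 -0.99  1.    0.33  1.67 -2.54] [ 0.35 -0.44  0.4 ] [ 0.67 -0.44  0.25]
[ 0.78  1.4  -0.77  1.    0.15  1.62 -2.41] [ 0.37 -0.41  0.43] [ 0.67 -0.44  0.25]
[ 0.78  1.4  -0.76  1.    0.15  1.62 -2.41] [ 0.37 -0.41  0.43] [ 0.67 -0.44  0.25]
[ 0.75  1.37 -0.65  1.    0.06  1.61 -2.34] [ 0.38 -0.4   0.45] [ 0.67 -0.44  0.25]
[ 0.73  1.36 -0.59  1.    0.02  1.61 -2.31] [ 0.39 -0.39  0.45] [ 0.67 -0.44  0.25]
[ 0.73  1.36 -0.59  1.    0.01  1.61 -2.3 ] [ 0.39 -0.39  0.45] [ 0.67 -0.44  0.25]
[ 0.7   1.35 -0.51  1.   -0.05  1.6  -2.26] [ 0.4  -0.38  0.46] [ 0.67 -0.44  0.25]
[ 0.69  1.34 -0.48  1.01 -0.07  1.6  -2.24] [ 0.4  -0.38  0.47] [ 0.67 -0.44  0.25]
[ 0.69  1.34 -0.48  1.01 -0.07  1.6  -2.24] [ 0.4  -0.38  0.47] [ 0.67 -0.44  0.25]
[ 0.68  1.34 -0.43  1.01 -0.11  1.6  -2.21] [ 0.41 -0.37  0.47] [ 0.67 -0.44  0.25]
[ 0.63  1.33 -0.31  1.01 -0.2   1.61 -2.14] [ 0.42 -0.35  0.48] [ 0.67 -0.44  0.25]
[ 0.62  1.32 -0.27  1.01 -0.23  1.61 -2.11] [ 0.42 -0.34  0.48] [ 0.67 -0.44  0.25]
[ 0.56  1.32 -0.11  1.01 -0.35  1.63 -2.02] 
[... 1910 characters left out ...]
-0.12  1.13 -0.01  2.27  2.09  1.05 -1.84] [0.5  0.03 0.59] [0.43 0.   0.25]
[-0.14  1.13  0.02  2.27  2.1   1.02 -1.86] [0.5  0.04 0.59] [0.43 0.   0.25]
[-0.17  1.13  0.06  2.27  2.12  0.99 -1.89] [0.5  0.05 0.59] [0.43 0.   0.25]
[-0.25  1.15  0.2   2.27  2.18  0.89 -1.99] [0.5  0.09 0.58] [0.43 0.   0.25]
[-0.37  1.2   0.4   2.28  2.32  0.76 -2.18] [0.5  0.16 0.55] [0.43 0.   0.25]
[-0.4   1.22  0.45  2.28  2.37  0.72 -2.24] [0.49 0.17 0.54] [0.43 0.   0.25]
[-0.44  1.25  0.52  2.28  2.45  0.68 -2.34] [0.49 0.2  0.53] [0.43 0.   0.25]
[-0.69  1.63  1.17  2.3   3.57  0.64  2.66] [0.44 0.34 0.33] [0.43 0.01 0.25]
[-0.69  1.63  1.17  2.3   3.58  0.64  2.65] [0.44 0.34 0.33] [0.43 0.01 0.25]
```

```bash
cat > sim.py <<'E'
from ik import *
def run(q,tgt,rows,dl=.05,da=8.59,sub=1):
    """tgt (P,Rw) ; min-change steps"""
    p,M=FK(q);errs=0
    for k in range(rows*sub):
        P,Rw=tgt;Rt=R.from_matrix(Rw)
        d=P-p;n=np.linalg.norm(d);p=p+d*min(1,dl/sub/n) if n>1e-9 else p
        rv=(M.inv()*Rt).as_rotvec();a=np.linalg.norm(rv)
        M=M*R.from_rotvec(rv*min(1,np.radians(da/sub)/a)) if a>1e-9 else M
        q,e=solve(p,M.as_matrix(),q,wn=2e-3);errs=max(errs,e)
    return q,errs
def rel(q,row):
    p,M=FK(q);return p+M.apply(row[:3]),(M*R.from_rotvec(np.radians(row[3:]))).as_matrix()
if __name__=='__main__':
    q=np.array([-.39,.6,-.09,1.65,.06,.9,2.08])
    q,e=run(q,rel(q,[.355,-.202,-.012,0,0,119.5]),12);print(q.round(2),e,'obs [.02 .6 .42 1.7 -.29 .91 1.35]')
    q=np.array([.02,.6,.42,1.7,-.29,.91,1.35])
    q,e=run(q,rel(q,[-.033,-.004,.1,7.1,-53,14.9]),9);print(q.round(2),e,'obs [-.72 1.11 1.07 2.08 -1 .05 1.29]')
    q=np.array([-.71,1.1,1.07,2.08,-1,.05,1.29])
    q,e=run(q,rel(q,[-.012,-.035,-.09,-12,50,-18]),8);print(q.round(2),e,'obs [-.31 .72 .93 1.74 -.66 1.03 1.65]')
    q=np.array([-.31,.72,.93,1.74,-.66,1.03,1.65])
    q,e=run(q,rel(q,[-.012,-.013,0,0,0,95]),12);print(q.round(2),e,'obs [-.39 .94 1.34 1.73 -.95 1.29 .31]')
E
python3 sim.py
```

```text
[ 0.03  0.59  0.42  1.71 -0.29  0.91  1.35] 5.384260397306467e-07 obs [.02 .6 .42 1.7 -.29 .91 1.35]
[-0.66  1.13  1.03  2.11 -1.    0.04  1.3 ] 0.17935508380740184 obs [-.72 1.11 1.07 2.08 -1 .05 1.29]
[-0.31  0.73  0.94  1.73 -0.68  1.05  1.66] 1.5907108507439887e-06 obs [-.31 .72 .93 1.74 -.66 1.03 1.65]
[-0.38  0.94  1.36  1.74 -0.96  1.3   0.33] 5.082410541649985e-07 obs [-.39 .94 1.34 1.73 -.95 1.29 .31]
```

```bash
cat > t2.py <<'E'
from sim import *
from place import target
q0=np.array([-.39,.94,1.34,1.73,-.95,1.29,.31])
def down(x,y_,z_,b,tilt=0):
    b=np.radians(b);y=np.array([np.cos(b),np.sin(b),0]);z=np.array([0,0,-1.])
    return np.array([x,y_,z_]),np.c_[np.cross(y,z),y,z]@R.from_euler('y',tilt,degrees=True).as_matrix()
A=target([.5483,-.2169,.12],np.radians(298.4));Al=target([.5483,-.2169,.04],np.radians(298.4))
def seq(q,ws):
    for w in ws:
        q,e=run(q,w,14);p,M=FK(q);print('  ',q.round(2),round(e,4),p.round(3),elbow(q)[0].round(2))
    return q
print('current tilt check',FK(q0)[0],A[1][:,1])
for name,ws in {'direct':[down(.55,-.2,.28,-150),A,Al],
 'tilt now':[down(.55,-.2,.28,-50,-40),down(.55,-.2,.25,-100,-50),A,Al],
 'A straight':[A,A,Al],
 'leftturn':[down(.5,.2,.28,-50),down(.5,.2,.28,-140),down(.55,-.2,.28,-150),A,Al]}.items():
    print(name);seq(q0,ws)
E
python3 t2.py
```

```text
current tilt check [ 0.54196623 -0.16511283  0.2788957 ] [-0.87875014 -0.47728099 -0.00102345]
direct
   [-0.32  0.99  1.39  1.68 -1.    1.36 -1.38] 0.0 [ 0.55 -0.2   0.28] [0.44 0.13 0.66]
   [ 0.25  1.36  0.86  1.06 -0.97  2.02 -1.56] 0.0 [ 0.544 -0.21   0.128] [ 0.52 -0.16  0.47]
   [ 0.26  1.46  0.81  1.04 -1.    1.94 -1.56] 0.0 [ 0.544 -0.21   0.048] [ 0.53 -0.17  0.42]
tilt now
   [-0.43  1.28  1.49  1.34 -0.58  1.55  0.01] 0.0 [ 0.55 -0.2   0.28] [0.49 0.21 0.52]
   [ 0.02  1.23  0.81  0.85 -0.4   2.09 -1.07] 0.0 [ 0.55 -0.2   0.25] [ 0.52 -0.04  0.54]
   [ 0.26  1.34  0.8   1.06 -0.94  1.99 -1.59] 0.0 [ 0.544 -0.21   0.128] [ 0.52 -0.17  0.48]
   [ 0.27  1.45  0.77  1.04 -0.98  1.92 -1.57] 0.0 [ 0.544 -0.21   0.048] [ 0.53 -0.18  0.42]
A straight
   [ 0.24  1.38  0.9   1.07 -1.    2.05 -1.54] 0.0 [ 0.544 -0.21   0.128] [ 0.53 -0.15  0.47]
   [ 0.24  1.38  0.9   1.07 -1.    2.05 -1.54] 0.0 [ 0.544 -0.21   0.128] [ 0.53 -0.15  0.47]
   [ 0.26  1.46  0.81  1.04 -1.    1.94 -1.56] 0.0 [ 0.544 -0.21   0.048] [ 0.53 -0.17  0.42]
leftturn
   [-1.1   0.97  1.44  1.81 -1.    1.33 -0.27] 0.0 [0.5  0.2  0.28] [0.22 0.4  0.67]
   [-1.1   0.97  1.44  1.81 -1.    1.33 -1.85] 0.0 [0.5  0.2  0.28] [0.22 0.39 0.67]
   [-0.31  0.94  1.3   1.68 -0.94  1.29 -1.43] 0.0 [ 0.55 -0.2   0.28] [0.43 0.12 0.69]
   [ 0.25  1.36  0.85  1.06 -0.97  2.02 -1.56] 0.0 [ 0.544 -0.21   0.128] [ 0.52 -0.16  0.47]
   [ 0.26  1.46  0.81  1.04 -1.    1.94 -1.56] 0.0 [ 0.544 -0.21   0.048] [ 0.53 -0.17  0.42]
```

```bash
python3 td.py .55 -.2 .28 -150
```

```text
[ 0.54  -0.165  0.279] [-0.39  0.94  1.34  1.73 -0.95  1.29  0.31] 13.75
(array([-0.0148,  0.0333, -0.0007]), array([  0.22,   0.37, 100.2 ]))
```

carry_out --pt "-0.015 0.033 0 0 0 8.5" --pt "-0.015 0.033 0 0 0 17" --pt "-0.015 0.033 0 0 0 25.5" --pt "-0.015 0.033 0 0 0 34" --pt "-0.015 0.033 0 0 0 42.5" --pt "-0.015 0.033 0 0 0 51" --pt "-0.015 0.033 0 0 0 59.5" --pt "-0.015 0.033 0 0 0 68" --pt "-0.015 0.033 0 0 0 76.5" --pt "-0.015 0.033 0 0 0 85" --pt "-0.015 0.033 0 0 0 93.5" --pt "-0.015 0.033 0 0 0 100"

```text
clock: 14.95
tool_pos: [0.5499, -0.2001, 0.2796]
eef_rot: [0.867, -0.499, -0.002, 0.002]
contact_force: [-0.7, 0.2, -0.5]
opening: 0.244
```

```bash
sed -i 's/118.4));print/298.4));print/' place.py; python3 look.py w12; python3 place.py .5483 -.2169 .14
```

```text
tool [ 0.5499 -0.2001  0.2796] [[0.502, -0.865, -0.005], [-0.865, -0.502, -0.002], [-0.001, 0.006, -1.0]] q [-0.32  0.99  1.38  1.67 -0.99  1.36 -1.38] F [-0.7  0.2 -0.5] op 0.24397808406921792 t 14.95
stamp in tool [ 0.0108 -0.0005 -0.0018] [[-0.002, 0.599, -0.801], [1.0, 0.002, -0.001], [0.001, -0.801, -0.599]]
[ 0.5441 -0.2102  0.1476] [[0.287, -0.879, -0.382], [-0.526, -0.477, 0.704], [-0.801, -0.001, -0.599]]
(array([0.006 , 0.0093, 0.1321]), array([  1.02, -53.11,   1.14]))
```

carry_out --pt "0.006 0.009 0.132 1 -53.1 1.1" --pt "0.006 0.009 0.132 1 -53.1 1.1" --pt "0.006 0.009 0.132 1 -53.1 1.1" --pt "0.006 0.009 0.132 1 -53.1 1.1" --pt "0.006 0.009 0.132 1 -53.1 1.1" --pt "0.006 0.009 0.132 1 -53.1 1.1" --pt "0.006 0.009 0.132 1 -53.1 1.1" --pt "0.006 0.009 0.132 1 -53.1 1.1" --pt "0.006 0.009 0.132 1 -53.1 1.1" --pt "0.006 0.009 0.132 1 -53.1 1.1"

```text
clock: 16.0
tool_pos: [0.5453, -0.2095, 0.1491]
eef_rot: [0.772, -0.453, -0.384, -0.227]
contact_force: [0.9, -0.1, -0.3]
opening: 0.242
```

```bash
python3 look.py w13 stamp_foot stamp_centre label_centre; python3 place.py .5483 -.2169 .08; python3 - <<'E'
from h import *
for n in ['side','scene']:
    p=r.snapshot(n);save(p,n+'13');
    for l in ['stamp_foot','stamp_centre','label_centre']:
        for d in r.spot_point(p,l)[:3]: print(n,l,np.round(d['xyz'],4),round(d['p'],2),proj(p,d['xyz']).round())
E
```

```text
tool [ 0.5453 -0.2095  0.1491] [[0.294, -0.874, -0.387], [-0.525, -0.486, 0.699], [-0.798, -0.002, -0.602]] q [ 0.25  1.33  0.82  1.04 -0.95  2.03 -1.59] F [ 0.9 -0.1 -0.3] op 0.24162609504057425 t 16.0
stamp_foot [ 0.5447 -0.2155  0.1375] 0.87 [[268.  230.4]]
stamp_foot [0.5356 0.0704 0.0232] 0.8 [[160.5 184.4]]
stamp_foot [0.4248 0.1183 0.0206] 0.75 [[224.7 203.6]]
stamp_centre [0.5482 0.0993 0.0168] 0.91 [[146.2 184.7]]
stamp_centre [0.451  0.1495 0.0161] 0.69 [[201.8 203.4]]
stamp_centre [ 0.5509 -0.219   0.1765] 0.62 [[260.3 318.1]]
label_centre [ 0.5492 -0.2177  0.0547] 0.97 [[261.7  78.8]]
stamp in tool [ 0.0108 -0.0005 -0.0018] [[-0.002, 0.599, -0.801], [1.0, 0.002, -0.001], [0.001, -0.801, -0.599]]
[ 0.5441 -0.2102  0.0876] [[0.287, -0.879, -0.382], [-0.526, -0.477, 0.704], [-0.801, -0.001, -0.599]]
(array([0.0486, 0.0011, 0.0367]), array([ 0.38, -0.09,  0.31]))
side stamp_foot [0.5359 0.0661 0.0207] 0.85 [[265. 231.]]
side stamp_foot [0.4264 0.1201 0.0257] 0.84 [[316. 248.]]
side stamp_centre [0.4457 0.1432 0.016 ] 0.83 [[307. 260.]]
side stamp_centre [ 0.5467 -0.2157  0.0469] 0.69 [[264. 148.]]
side stamp_centre [ 0.5505 -0.2098  0.1767] 0.65 [[262. 106.]]
side label_centre [ 0.5483 -0.2197  0.0509] 0.65 [[263. 146.]]
scene stamp_foot [ 0.5472 -0.2178  0.1371] 0.81 [[286. 246.]]
scene stamp_foot [0.4246 0.1165 0.0198] 0.62 [[178. 208.]]
scene stamp_foot [0.5334 0.0641 0.0256] 0.51 [[222. 203.]]
scene stamp_centre [ 0.5491 -0.2168  0.1792] 0.8 [[287. 233.]]
scene stamp_centre [ 7.23e-01 -8.70e-02 -6.00e-04] 0.71 [[310. 218.]]
scene stamp_centre [0.4481 0.1465 0.0172] 0.67 [[181. 199.]]
scene label_centre [ 0.5444 -0.2172  0.0505] 0.83 [[283. 269.]]
scene label_centre [ 0.5446 -0.2165  0.1408] 0.42 [[284. 245.]]
```

View pics/w13.png

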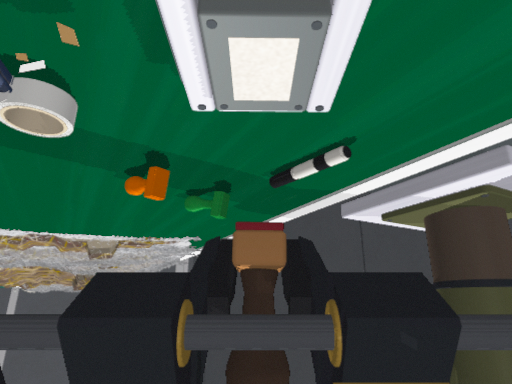

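View pics/side13.png

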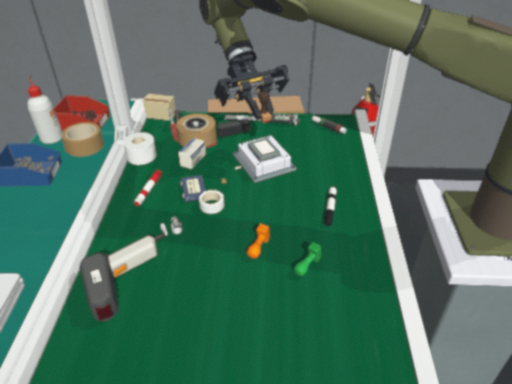

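View pics/scene13.png

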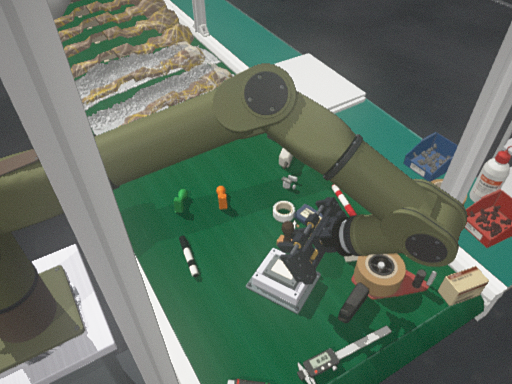

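```bash
cat > ov.py <<'E'
from h import *
import sys
from place import pts,Rts
n0=sys.argv[1]
s=r.get_state();T=toolT(s)
o=T[:3,:3]@pts+T[:3,3];S=T[:3,:3]@Rts
print('foot est',o.round(4),'z axis',S[:,2].round(4),'yaw y',np.degrees(np.arctan2(S[1,1],S[0,1])).round(2),'F',s['contact_force'].round(1),s['clock'])
def draw(p,T=None,f=5,box=None,name=''):
    im=p['img'].copy()
    box=box or (int(proj(p,o,T)[0,0])-60,int(proj(p,o,T)[0,1])-70,120,100)
    x0,y0,w,h=box;x0=max(x0,0);y0=max(y0,0)
    c=cv2.resize(im[y0:y0+h,x0:x0+w],None,fx=f,fy=f,interpolation=cv2.INTER_CUBIC)
    raw=c.copy()
    q=lambda P:tuple(((proj(p,P,T)[0]-[x0,y0]+.5)*f-.5).astype(int))
    B=lambda a,b,cc:o+S@np.array([a,b,cc])
    k=[(-.011,-.02),(.011,-.02),(.011,.02),(-.011,.02)]
    for i in range(4):
        a,b=k[i],k[(i+1)%4]
        for z in (0,.015): cv2.line(c,q(B(*a,z)),q(B(*b,z)),(255,255,0),1)
        cv2.line(c,q(B(*a,0)),q(B(*a,.015)),(255,255,0),1)
    for zz,rr in ((.016,.0085),(.059,.0135)):
        for i in range(24):
            t=i*np.pi/12;cv2.circle(c,q(B(rr*np.cos(t),rr*np.sin(t),zz)),1,(0,255,255),-1)
    cv2.line(c,q(B(0,0,0)),q(B(0,0,.074)),(0,0,255),1)
    cv2.imwrite(f'pics/{n0}_{name}.png',np.hstack([raw,c])[:600,:1600] if f*w<=400 else c)
for n in ('scene','side'):
    p=r.snapshot(n);draw(p,name=n,f=6)
s=r.get_state();p=r.snapshot('wrist');draw(p,toolT(s)@np.array(p['tool_from_camera']),f=4,box=(180,200,160,140),name='wrist')
E
python3 ov.py a
```

```text
foot est [ 0.5488 -0.2173  0.1399] z axis [5.e-04 1.e-04 1.e+00] yaw y -61.18 F [-0.5  0.3 -0.8] 16.6
```

View pics/a_scene.png

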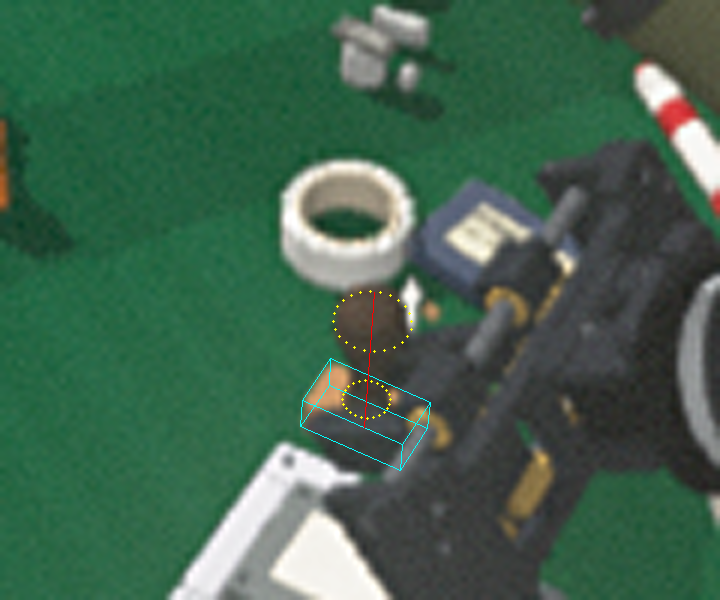

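View pics/a_side.png

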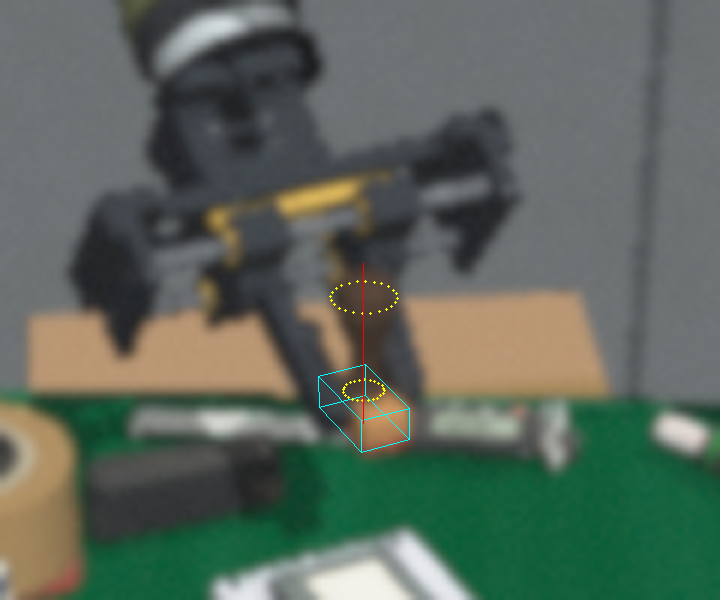

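View pics/a_wrist.png

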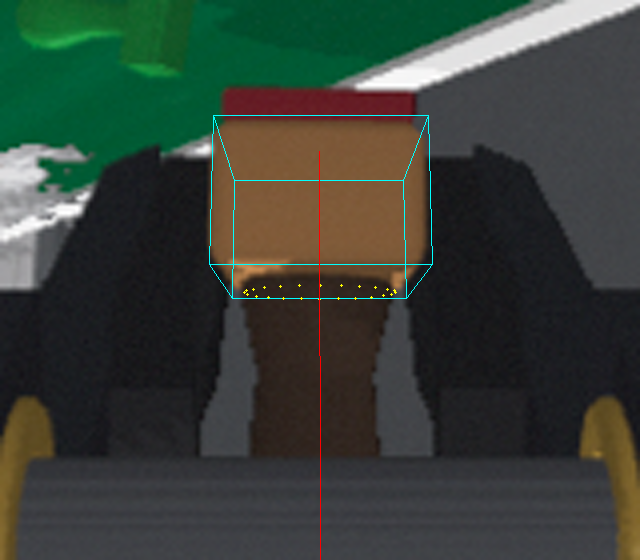

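```bash
python3 - <<'E'
import cv2,numpy as np
i=cv2.imread('pics/w13.png')
c=i[214:384,215:303].astype(float)*1.0
c=np.clip(c*2.2,0,255).astype(np.uint8)
cv2.imwrite('pics/w13c.png',cv2.resize(c[:75],None,fx=8,fy=8,interpolation=cv2.INTER_CUBIC))
cv2.imwrite('pics/w13d.png',cv2.resize(c[75:],None,fx=6,fy=6,interpolation=cv2.INTER_CUBIC))
E
```

```text
(no output)
```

View pics/w13c.png

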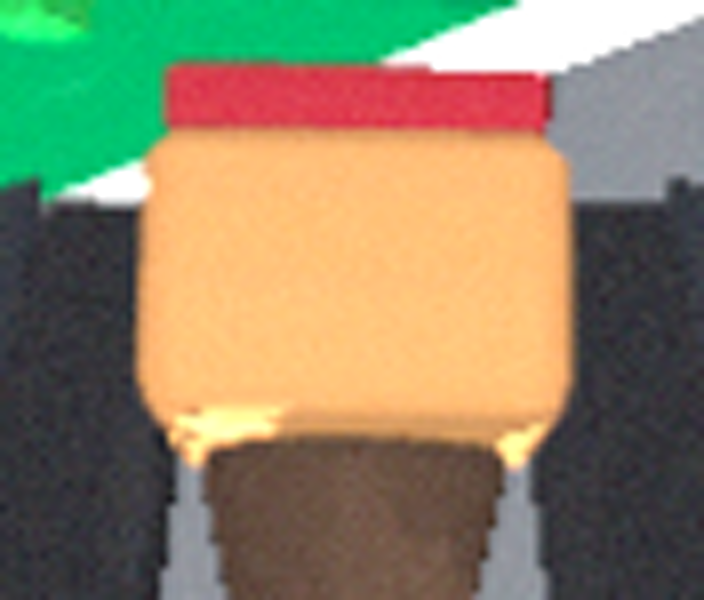

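View pics/w13d.png

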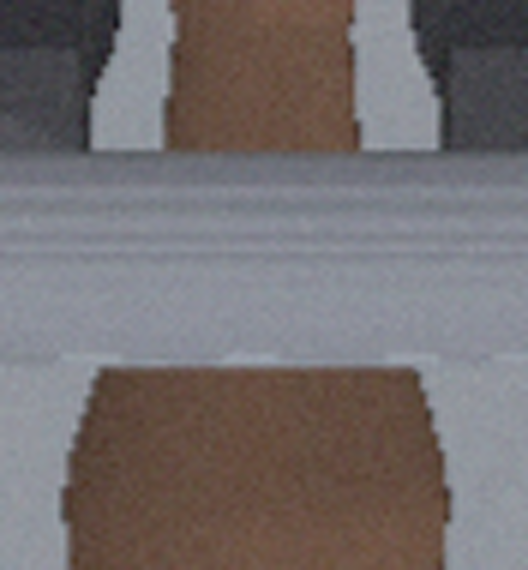

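```bash
cat > fit13.py <<'E'
from h import *
from scipy.optimize import least_squares
from place import pts,Rts
z=np.load('pics/w13.npz');p={'intrinsics':z['K']}
s=r.get_state();p2=r.snapshot('wrist');TC=np.array(p2['tool_from_camera'])
def model(v):
    d,tx,tz,sr,ins=v
    S=R.from_euler('y',d,degrees=True).as_matrix()@Rts;o=pts+[tx/1000,0,tz/1000]
    sg=np.sign((S.T@(TC[:3,3]-o))[1])  # side facing camera
    B=lambda a,b,c:o+S@np.array([a,b*sg,c])
    P=np.array([B(-.011,.02,.015),B(.011,.02,.015),B(-.011,.02,sr/1000),B(0,.02-ins/1000,0),B(-.0135,0,.059),B(.0135,0,.059)])
    q=proj(p,P,TC)
    return np.array([q[:2,1].mean(),abs(q[1,0]-q[0,0]),q[2,1],q[3,1],q[4:,1].mean(),abs(q[5,0]-q[4,0])])
obs=np.array([265.1,54.5,229.8,221.7,370.3,63.7]);W=np.array([1,1,1,1,.6,1])
print('model0',model([0,0,0,3,1]).round(1),obs)
for ins in (0,1):
  f=least_squares(lambda v:np.r_[(model(np.r_[v,ins])-obs)*W,.2*v[1:3]],[0,0,0,3.]);print(ins,f.x.round(2),f.fun.round(1))
for sr in (0,2,3,):
  f=least_squares(lambda v:np.r_[((model([v[0],v[1],v[2],sr,1])-obs)*W)[[0,1,2,4,5]],.2*v[1:3]],[0,0,0.]);print('sr',sr,f.x.round(2),f.fun.round(1),model([*f.x,sr,1]).round(1))
E
python3 fit13.py
```

```text
model0 [265.7  55.6 235.6 228.9 380.3  65.9] [265.1  54.5 229.8 221.7 370.3  63.7]
0 [ 6.03  4.31 -0.67  2.13] [-2.5  1.5 -0.   2.8 -0.3  0.3  0.9 -0.1]
1 [ 6.36  4.64 -0.98  2.18] [-2.5  1.7 -0.   2.9 -0.5  0.4  0.9 -0.2]
sr 0 [5.2  0.74 2.35] [ 0.8 -0.  -1.1  0.5 -1.   0.1  0.5] [265.9  54.5 228.7 229.  371.2  62.7]
sr 2 [5.54 2.77 0.69] [-1.3  0.8  1.3  0.1 -0.2  0.6  0.1] [263.8  55.3 231.1 226.5 370.4  63.5]
sr 3 [5.5  3.59 0.1 ] [-2.3  1.2  2.5 -0.2  0.2  0.7  0. ] [262.8  55.7 232.3 225.2 370.   63.9]
```

```bash
cat > z.py <<'E'
from h import *
import sys
from place import pts,Rts
n0=sys.argv[1];dp=[float(a) for a in sys.argv[2:]] or [0]
s=r.get_state();T=toolT(s)
for n in ('scene','side'):
    ps=[r.snapshot(n) for _ in range(5)];p=ps[0];im=np.mean([a['img'] for a in ps],0).astype(np.uint8)
    o=T[:3,:3]@pts+T[:3,3]
    u,v=proj(p,o)[0].astype(int);x0,y0,w,h=u-22,max(v-30,0),44,44;f=13
    c=cv2.resize(im[y0:y0+h,x0:x0+w],None,fx=f,fy=f,interpolation=cv2.INTER_CUBIC)
    c=np.clip(c.astype(float)*1.6,0,255).astype(np.uint8)
    for d,col in zip(dp,((0,255,255),(255,0,255))):
        S=T[:3,:3]@R.from_euler('y',d,degrees=True).as_matrix()@Rts
        o=T[:3,:3]@(pts)+T[:3,3]
        q=lambda a,b,cc:tuple(((proj(p,o+S@np.array([a,b,cc]))[0]-[x0,y0]+.5)*f-.5).astype(int))
        k=[(-.011,-.02),(.011,-.02),(.011,.02),(-.011,.02)]
        for i in range(4):
            for z in (0,.015): cv2.line(c,q(*k[i],z),q(*k[(i+1)%4],z),col,1)
            cv2.line(c,q(*k[i],0),q(*k[i],.015),col,1)
        ss=np.r_[.059,.064,.068,.071,.0735];rr=np.r_[.0135,.0132,.0115,.009,.004]
        pp=np.array([q(a*np.cos(t),a*np.sin(t),z) for z,a in zip(ss,rr) for t in np.linspace(0,2*np.pi,40)])
        cv2.polylines(c,[cv2.convexHull(pp.astype(np.int32))],True,col,1)
    cv2.imwrite(f'pics/{n0}_{n}.png',c)
E
python3 z.py b 0 5.4
```

```text
(no output)
```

View pics/b_scene.png

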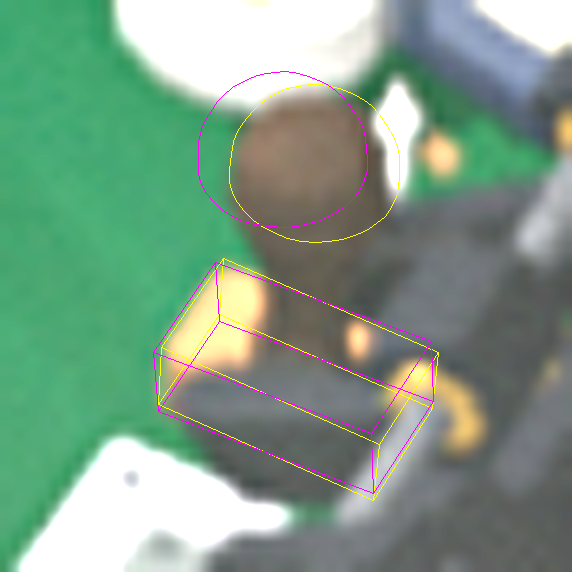

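View pics/b_side.png

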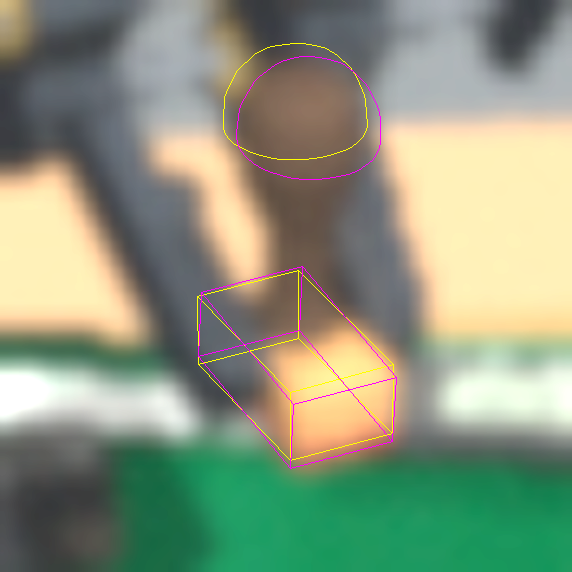

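```bash
python3 place.py .5483 -.2169 .06
```

```text
stamp in tool [ 0.0108 -0.0005 -0.0018] [[-0.002, 0.599, -0.801], [1.0, 0.002, -0.001], [0.001, -0.801, -0.599]]
[ 0.5441 -0.2102  0.0676] [[0.287, -0.879, -0.382], [-0.526, -0.477, 0.704], [-0.801, -0.001, -0.599]]
(array([0.0637, 0.0003, 0.0484]), array([0.35, 0.  , 0.23]))
```

carry_out --pt "0.02 0 0.015 0.3 0 0.2" --pt "0.045 0 0.034 0.3 0 0.2" --pt "0.064 0 0.048 0.3 0 0.2" --pt "0.064 0 0.048 0.3 0 0.2" --pt "0.064 0 0.048 0.3 0 0.2" --pt "0.064 0 0.048 0.3 0 0.2"

```text
clock: 17.9
tool_pos: [0.545, -0.211, 0.0689]
eef_rot: [0.769, -0.456, -0.384, -0.229]
contact_force: [-0.1, 0.0, -0.2]
opening: 0.246
```

```bash
python3 look.py w14; python3 place.py .5483 -.2169 .05; python3 z.py c 0; python3 -c "
import cv2
i=cv2.imread('pics/w14.png');cv2.imwrite('pics/w14c.png',cv2.resize(i[90:300,150:370],None,fx=2.7,fy=2.7,interpolation=cv2.INTER_CUBIC))"
```

```text
tool [ 0.545  -0.211   0.0689] [[0.288, -0.878, -0.382], [-0.527, -0.479, 0.702], [-0.8, -0.001, -0.601]] q [ 0.28  1.42  0.76  1.02 -0.96  1.93 -1.6 ] F [-0.1  0.  -0.2] op 0.2460893845941348 t 17.9
stamp in tool [ 0.0108 -0.0005 -0.0018] [[-0.002, 0.599, -0.801], [1.0, 0.002, -0.001], [0.001, -0.801, -0.599]]
[ 0.5441 -0.2102  0.0576] [[0.287, -0.879, -0.382], [-0.526, -0.477, 0.704], [-0.801, -0.001, -0.599]]
(array([0.0084, 0.0005, 0.0078]), array([ 0.05, -0.11,  0.08]))
```

View pics/w14c.png

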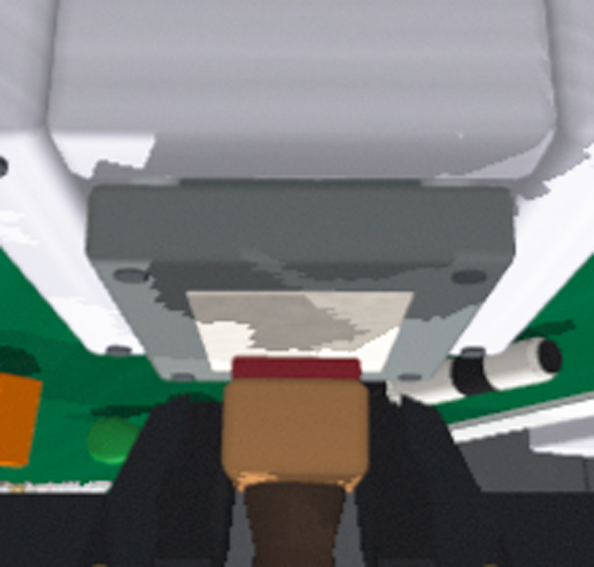

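View pics/c_side.png

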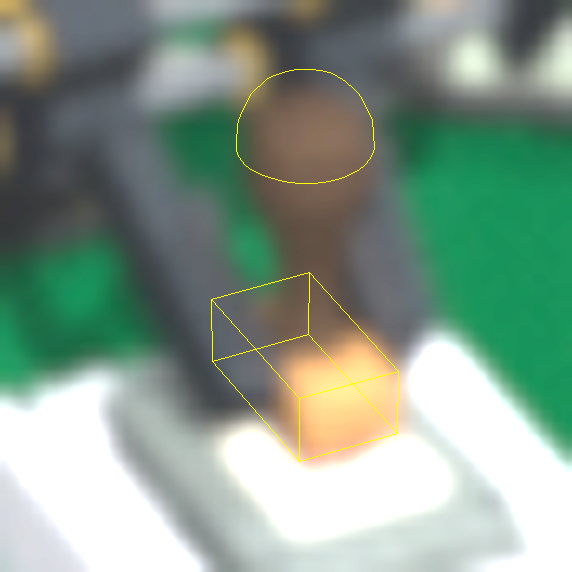

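View pics/c_scene.png

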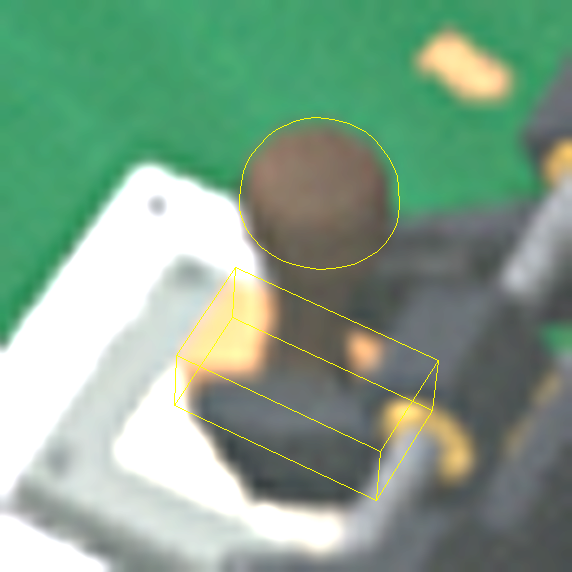

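```bash
cat > lab.py <<'E'
from h import *
import sys
from place import pts,Rts
n0,zl,drop=sys.argv[1],float(sys.argv[2]),float(sys.argv[3])
s=r.get_state();T=toolT(s);o=T[:3,:3]@pts+T[:3,3];S=T[:3,:3]@Rts
print('foot',o.round(4),'z',S[:,2].round(3),'yawy',np.degrees(np.arctan2(S[1,1],S[0,1])).round(2),'F',s['contact_force'].round(1),'M',s['moment'].round(2),s['clock'],s['opening'])
b=np.radians(28.4);L=np.array([[np.cos(b),-np.sin(b)],[np.sin(b),np.cos(b)]])
for n in ('scene','side'):
    ps=[r.snapshot(n) for _ in range(4)];p=ps[0];im=np.mean([a['img'] for a in ps],0)
    u,v=proj(p,o)[0].astype(int);x0,y0,w,h,f=u-32,v-26,64,46,12
    c=cv2.resize(im[y0:y0+h,x0:x0+w].astype(np.uint8),None,fx=f,fy=f,interpolation=cv2.INTER_CUBIC)
    Q=lambda P:tuple(((proj(p,P)[0]-[x0,y0]+.5)*f-.5).astype(int))
    def poly(hx,hy,z,col):
        c4=[Q(np.r_[np.array([.5483,-.2169])+L@np.array(k),z]) for k in ((-hx,-hy),(hx,-hy),(hx,hy),(-hx,hy))]
        cv2.polylines(c,[np.array(c4,np.int32)],True,col,1)
    poly(.017,.026,zl,(255,0,255));poly(.03,.04,zl,(255,0,0));poly(.05,.058,.04,(0,0,255))
    k=[(-.011,-.02),(.011,-.02),(.011,.02),(-.011,.02)]
    for z in (0-drop,.015-drop): cv2.polylines(c,[np.array([Q(o+S@np.array([*a,z])) for a in k],np.int32)],True,(0,200,255),1)
    cv2.imwrite(f'pics/{n0}_{n}.png',c)
E
python3 lab.py d .05 0
```

```text
foot [ 0.5488 -0.2172  0.0601] z [ 0. -0.  1.] yawy -61.54 F [-0.4 -0.6  0.2] M [-0.69 -0.33 -0.01] 18.45 0.23998273238536624
```

View pics/d_side.png

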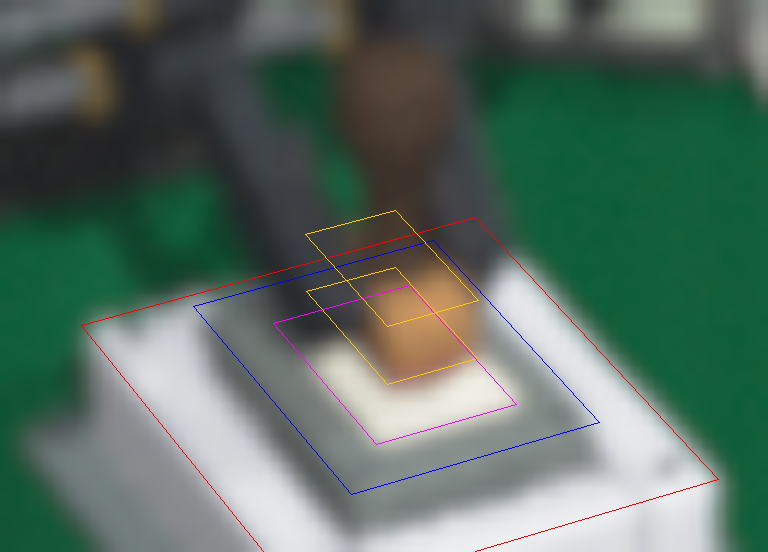

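View pics/d_scene.png

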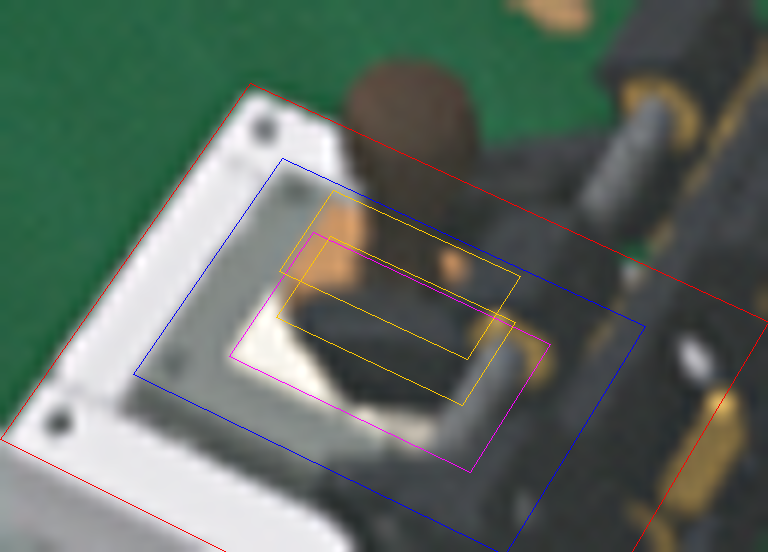

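carry_out --pt "0.003 0.001 0.003 0 0 0" --pt "0.006 0.001 0.0055 0 0 0" --pt "0.006 0.001 0.0055 0 0 0" --pt "0.006 0.001 0.0055 0 0 0"

```text
clock: 19.25
tool_pos: [0.5431, -0.2102, 0.0599]
eef_rot: [0.769, -0.456, -0.385, -0.229]
contact_force: [-0.8, -0.1, 2.8]
opening: 0.245
```

```bash
python3 look.py w15;  python3 lab.py e .05 0; python3 -c "
import cv2
i=cv2.imread('pics/w15.png');cv2.imwrite('pics/w15c.png',cv2.resize(i[90:300,150:370],None,fx=2.7,fy=2.7,interpolation=cv2.INTER_CUBIC))"
```

```text
tool [ 0.5431 -0.2102  0.0599] [[0.287, -0.878, -0.383], [-0.525, -0.478, 0.704], [-0.801, -0.001, -0.598]] q [ 0.28  1.43  0.75  1.02 -0.96  1.92 -1.59] F [-0.8 -0.1  2.8] op 0.24528747905404372 t 19.25
foot [ 0.5473 -0.2169  0.0523] z [ 0.001 -0.001  1.   ] yawy -61.54 F [-1.  -0.1  1.9] M [-0.27  0.04  0.13] 19.3 0.24173858414040292
```

View pics/w15c.png

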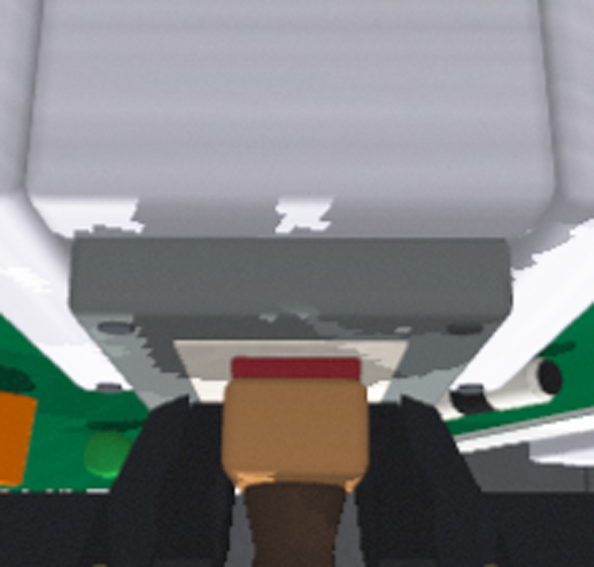

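View pics/e_side.png

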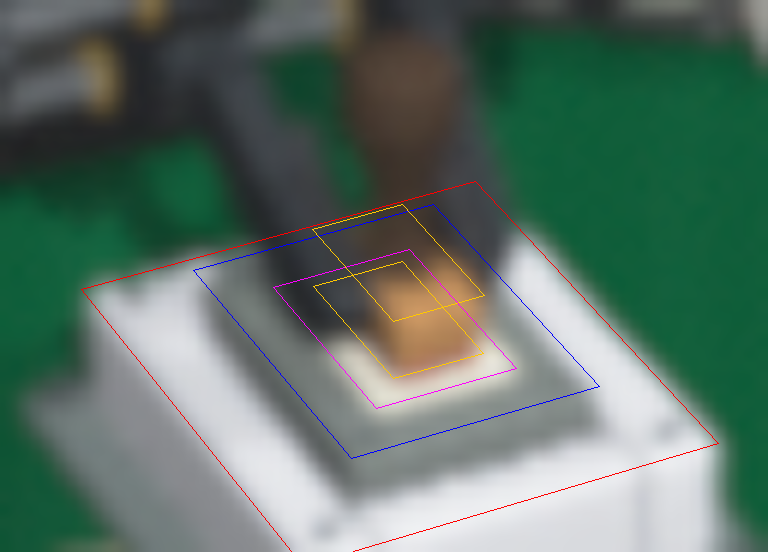

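```bash
python3 - <<'E'
from h import *
z=np.load('pics/w15.npz');p={'intrinsics':z['K']};T=z['T']
pt=lambda l:np.array(l)/2.7+[150,90]-.3
uv=pt([(173,341),(408,341),(232,358),(361,358),(191,402),(384,402)])
for zl in (.050,.048):
    W=ray(p,uv,zl,T)[:,:2];b=np.radians(28.4);ex=np.array([np.cos(b),np.sin(b)]);ey=np.array([-np.sin(b),np.cos(b)])
    d=W-[.5483,-.2169];print(zl,np.c_[d@ex,d@ey].round(4).tolist())
# side
p=r.snapshot('side');u,v=None,None
E
python3 - <<'E'
import cv2
i=cv2.imread('pics/w15.png');cv2.imwrite('pics/w15d.png',cv2.resize(i[205:250,205:310],None,fx=7,fy=7,interpolation=cv2.INTER_CUBIC))
E
```

```text
0.05 [[0.0167, -0.0313], [-0.0163, -0.0313], [0.0091, -0.0208], [-0.0104, -0.0208], [0.019, 0.0156], [-0.0174, 0.0156]]
0.048 [[0.0178, -0.0233], [-0.0173, -0.0233], [0.0096, -0.0122], [-0.0111, -0.0122], [0.0202, 0.0264], [-0.0184, 0.0265]]
```

View pics/w15d.png

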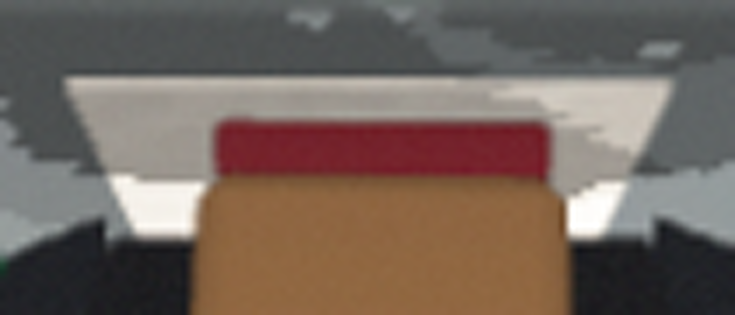

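carry_out --pt "-0.0024 0 -0.0018 0 0 0" --pt "-0.0024 -0.001 -0.0018 0 0 0" --pt "-0.0024 -0.001 -0.0018 0 0 0" --pt "0 -0.001 0 0 0 0" --pt "0.0016 -0.001 0.0012 0 0 0" --pt "0.0016 -0.001 0.0012 0 0 0" --pt "0.0016 -0.001 0.0012 0 0 0"

```text
clock: 20.45
tool_pos: [0.5444, -0.2097, 0.0579]
eef_rot: [0.769, -0.456, -0.385, -0.229]
contact_force: [1.8, -1.4, 3.0]
opening: 0.242
```

```bash
python3 look.py w16;  python3 lab.py f .05 0; python3 -c "
import cv2
i=cv2.imread('pics/w16.png');cv2.imwrite('pics/w16d.png',cv2.resize(i[195:280,195:320],None,fx=6,fy=6,interpolation=cv2.INTER_CUBIC))"
```

```text
tool [ 0.5444 -0.2097  0.0579] [[0.288, -0.878, -0.382], [-0.526, -0.478, 0.704], [-0.801, -0.002, -0.599]] q [ 0.28  1.43  0.75  1.02 -0.96  1.92 -1.6 ] F [ 1.8 -1.4  3. ] op 0.24220400771064168 t 20.45
foot [ 0.5486 -0.2164  0.0503] z [-0. -0.  1.] yawy -61.54 F [1.3 0.1 3.5] M [-0.1  -0.22 -0.21] 20.5 0.2419172649545993
```

View pics/w16d.png

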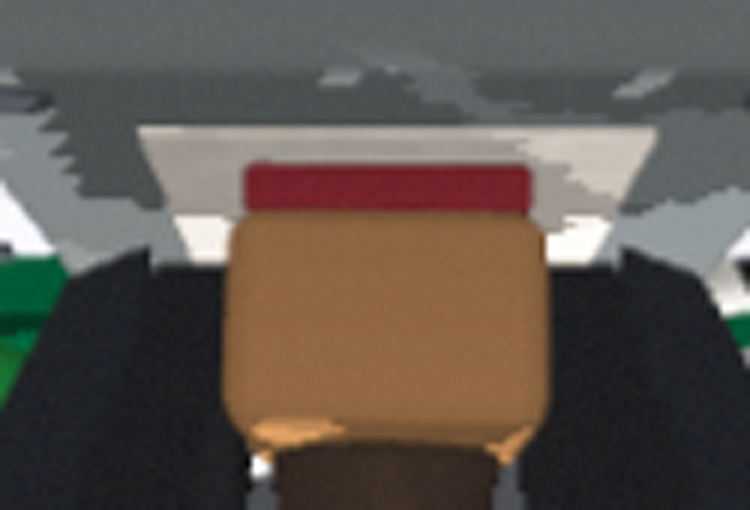

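View pics/f_side.png

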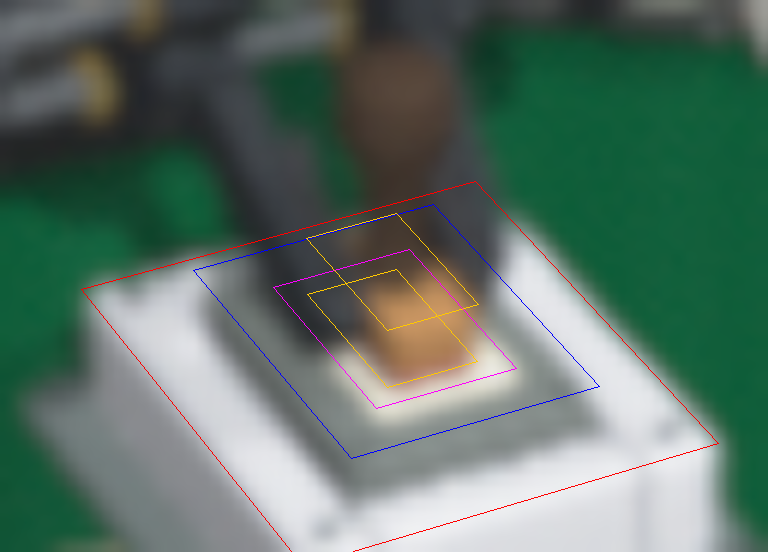

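```bash
cat > raw.py <<'E'
from h import *
import sys
for n,(x0,y0,w,h) in {'side':(235,125,55,40),'scene':(255,245,60,45)}.items():
    im=np.mean([r.snapshot(n)['img'].astype(float) for _ in range(6)],0)
    c=cv2.resize(im[y0:y0+h,x0:x0+w],None,fx=13,fy=13,interpolation=cv2.INTER_LANCZOS4)
    b=cv2.GaussianBlur(c,(0,0),9);c=np.clip(c+1.2*(c-b),0,255).astype(np.uint8)
    cv2.imwrite(f'pics/{sys.argv[1]}_{n}.png',c)
E
python3 raw.py g
```

```text
(no output)
```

View pics/g_side.png

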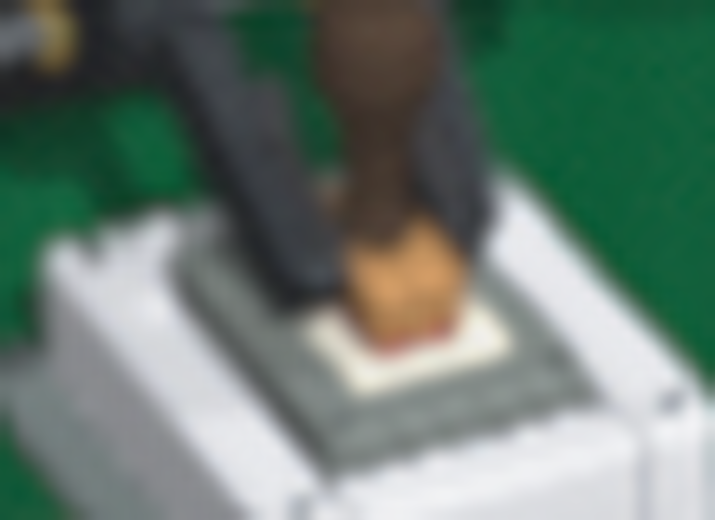

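View pics/g_scene.png

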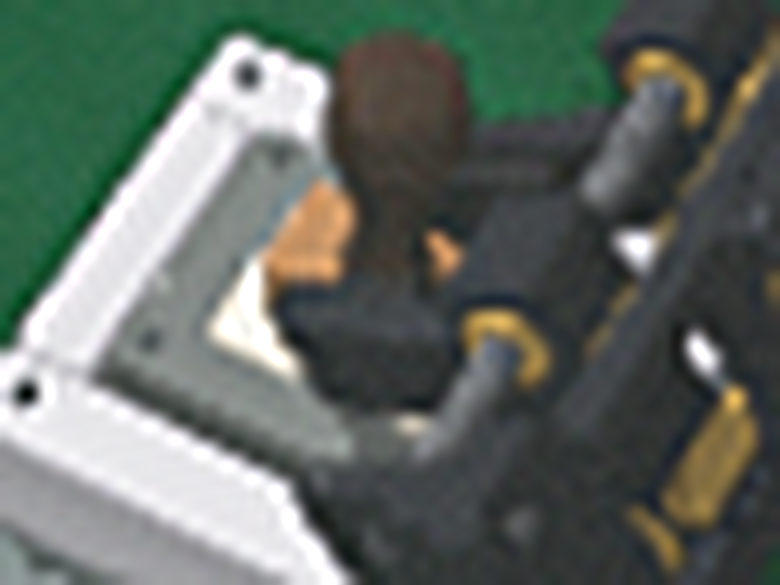

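```bash
python3 - <<'E'
from h import *
b=np.radians(28.4);ex=np.array([np.cos(b),np.sin(b)]);ey=np.array([-np.sin(b),np.cos(b)])
def co(W): d=W[:,:2]-[.5483,-.2169];return np.c_[d@ex,d@ey].round(4).tolist()
p=r.snapshot('side')
uv=np.array([(355,392),(512,350),(378,351),(455,329)])/13+[235,125]-.46
for zl in (.05,.048): print('side lab L,R ; rub L,R',co(ray(p,uv,zl)))
z=np.load('pics/w16.npz');q={'intrinsics':z['K']}
uv=np.array([(138,126),(658,126),(245,164),(532,164)])/6+[195,195]-.42
for zl in (.05,.048): print('wrist',co(ray(q,uv,zl,z['T'])))
E
```

```text
side lab L,R ; rub L,R [[0.0193, 0.0302], [-0.0153, 0.0312], [0.0089, 0.0196], [-0.0084, 0.0196]]
side lab L,R ; rub L,R [[0.0181, 0.0277], [-0.0167, 0.0287], [0.0076, 0.017], [-0.0097, 0.0171]]
wrist [[0.0157, -0.0397], [-0.015, -0.0398], [0.0099, -0.03], [-0.0083, -0.03]]
wrist [[0.0166, -0.0318], [-0.0161, -0.032], [0.0105, -0.0214], [-0.0089, -0.0215]]
```

carry_out --pt "0.0016 0 0.0012 0 0 0" --pt "0.0032 0 0.0024 0 0 0" --pt "0.0032 0 0.0024 0 0 0" --pt "0.0032 0 0.0024 0 0 0" --grip_force 55

```text
clock: 21.95
tool_pos: [0.5441, -0.2097, 0.0539]
eef_rot: [0.769, -0.456, -0.385, -0.229]
contact_force: [1.9, -0.3, 6.8]
opening: 0.243
```

```bash
cat > avg.py <<'E'
from h import *
L=[]
for _ in range(12):
    s=r.get_state();L.append(np.r_[s['contact_force'],s['moment'],s['tool_pos']]);p=r.snapshot('wrist')
L=np.array(L);print('F',L[:,:3].mean(0).round(2),'sd',L[:,:3].std(0).round(2),'M',L[:,3:6].mean(0).round(3),'pos',L[:,6:].mean(0).round(4),L[:,6:].std(0).round(4),s['opening'],s['clock'])
from place import pts,Rts
T=toolT(s);T[:3,3]=L[:,6:].mean(0);print('foot',(T[:3,:3]@pts+T[:3,3]).round(4),'z',(T[:3,:3]@Rts)[:,2].round(4))
E
python3 avg.py
```

```text
F [ 2.2  -0.79  6.39] sd [0.36 0.45 0.32] M [ 0.33  -0.021 -0.274] pos [ 0.5441 -0.2097  0.054 ] [0. 0. 0.] 0.2375263096300023 22.5
foot [ 0.5484 -0.2164  0.0464] z [ 4.e-04 -8.e-04  1.e+00]
```

carry_out --pt "0.0016 0 0.0012 0 0 0" --pt "0.0028 0 0.0021 0 0 0" --pt "0.0028 0 0.0021 0 0 0" --pt "0.0028 0 0.0021 0 0 0"

```text
clock: 22.95
tool_pos: [0.5441, -0.2097, 0.051]
eef_rot: [0.769, -0.456, -0.385, -0.229]
contact_force: [1.9, -1.5, 8.5]
opening: 0.242
```

```bash
python3 avg.py; python3 look.py w17; python3 raw.py h; python3 lab.py i .04 0
```

```text
F [ 1.98 -0.94  8.51] sd [0.48 0.43 0.59] M [ 0.611  0.123 -0.246] pos [ 0.5441 -0.2097  0.051 ] [0. 0. 0.] 0.23968266150163217 23.5
foot [ 0.5484 -0.2164  0.0434] z [ 4.0e-04 -1.2e-03  1.0e+00]
tool [ 0.5441 -0.2097  0.051 ] [[0.287, -0.878, -0.382], [-0.525, -0.478, 0.704], [-0.801, -0.001, -0.598]] q [ 0.28  1.44  0.74  1.01 -0.96  1.91 -1.6 ] F [ 2.5 -2.1  8.3] op 0.23868892629901858 t 23.55
foot [ 0.5484 -0.2164  0.0434] z [ 0.    -0.001  1.   ] yawy -61.54 F [ 1.6 -0.3  7.8] M [ 0.59  0.15 -0.18] 24.2 0.24247434683932279
```

View pics/w17.png

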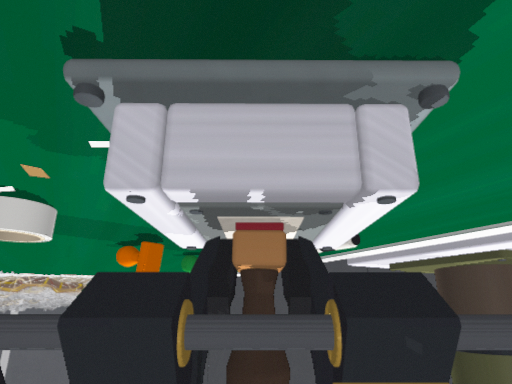

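View pics/h_side.png

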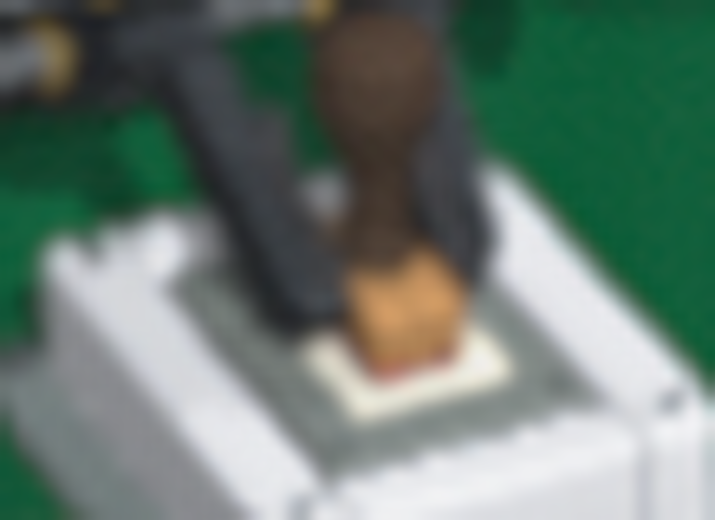

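View pics/i_side.png

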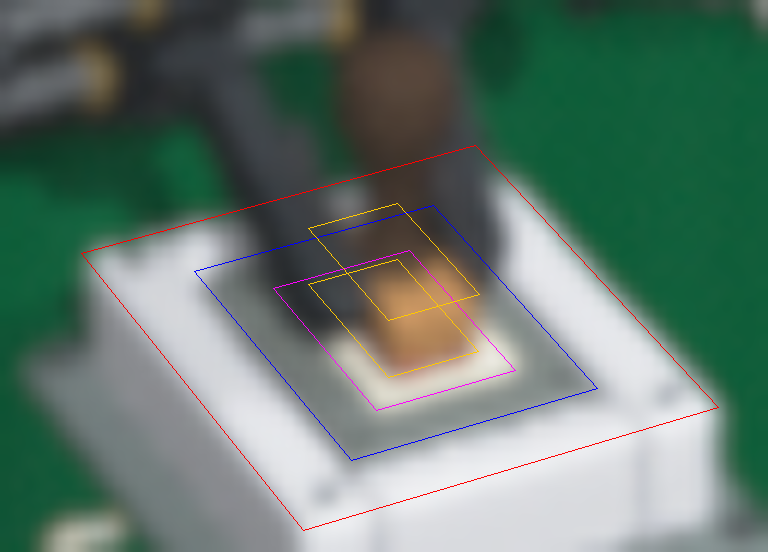

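View pics/i_scene.png

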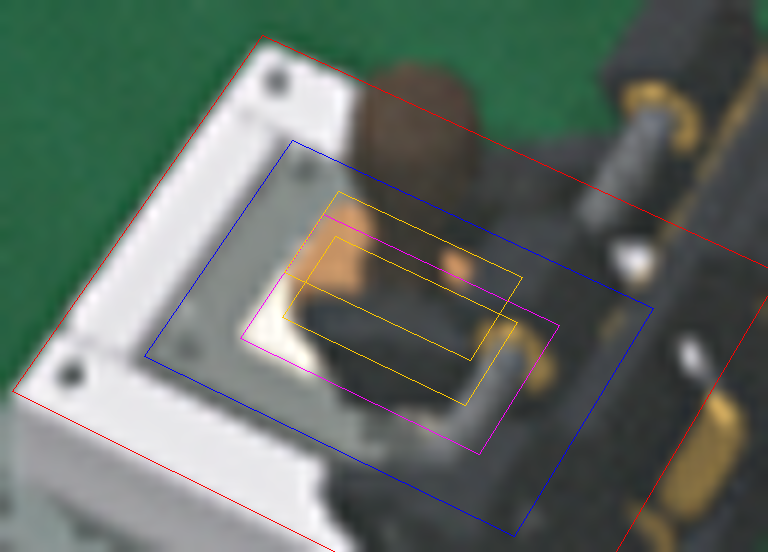

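```bash
cat > trk.py <<'E'
from h import *
from scipy.ndimage import map_coordinates
from scipy.optimize import minimize_scalar
def track(n,refs,boxes):
    ps=[r.snapshot(n) for _ in range(8)];p=ps[0]
    cur=np.mean([a['img'].astype(float) for a in ps],0).mean(2)
    ref=np.mean([cv2.imread(f'pics/{f}.png').astype(float) for f in refs],0).mean(2)
    for (cx,cy,hw,hh) in boxes:   # patch centre in current image (bed coords) given as world bed point
        b=np.radians(28.4);X=np.array([.5483,-.2169])+np.array([[np.cos(b),-np.sin(b)],[np.sin(b),np.cos(b)]])@np.array([cx,cy])
        u0=proj(p,np.r_[X,.05])[0];
        ys,xs=np.mgrid[-hh:hh+1,-hw:hw+1].astype(float)
        A=map_coordinates(ref,[ys+u0[1],xs+u0[0]],order=3)
        best=[]
        def c(d):
            u=proj(p,np.r_[X,.05-d/1000])[0]
            B=map_coordinates(cur,[ys+u[1],xs+u[0]],order=3)
            return 1-np.corrcoef(A.ravel(),B.ravel())[0,1]
        g=np.arange(0,16,.25);v=[c(d) for d in g];k=int(np.argmin(v))
        m=minimize_scalar(c,bounds=(g[max(k-2,0)],g[min(k+2,len(g)-1)]),method='bounded');print(n,(cx,cy),'d mm',round(m.x,2),'corr',round(1-m.fun,3))
track('side',['side11','side13'],[(.017,.026,6,5),(-.017,.026,6,5),(0,.026,7,4),(.017,.026,4,4),(.012,.032,8,5)])
track('scene',['scene11','scene13'],[(-.017,.026,4,4),(-.017,.015,4,5),(-.017,.02,6,6)])
E
python3 trk.py
```

```text
side (0.017, 0.026) d mm 8.39 corr 0.173
side (-0.017, 0.026) d mm 7.46 corr 0.444
side (0, 0.026) d mm 10.26 corr 0.241
side (0.017, 0.026) d mm 9.35 corr 0.553
side (0.012, 0.032) d mm 7.65 corr 0.281
scene (-0.017, 0.026) d mm 10.99 corr 0.916
scene (-0.017, 0.015) d mm 11.62 corr 0.239
scene (-0.017, 0.02) d mm 7.18 corr 0.155
```

```bash
python3 - <<'E'
from h import *
ref=cv2.imread('pics/side0.png').astype(float);r13=cv2.imread('pics/side13.png').astype(float)
ps=[r.snapshot('side') for _ in range(8)];p=ps[0]
cur=np.mean([a['img'].astype(float) for a in ps],0)
x0,y0,w,h,f=250,138,36,32,11
out=[cv2.resize(a[y0:y0+h,x0:x0+w].astype(np.uint8),None,fx=f,fy=f,interpolation=cv2.INTER_CUBIC) for a in (ref,cur)]
cv2.imwrite('pics/cmp.png',np.hstack(out))
for d in (0,5,8,9,10,11): 
    b=np.radians(28.4);M=np.array([[np.cos(b),-np.sin(b)],[np.sin(b),np.cos(b)]])
    print(d,[((proj(p,np.r_[np.array([.5483,-.2169])+M@np.array(k),.05-d/1000])[0]-[x0,y0]+.5)*f-.5).round(0).tolist() for k in ((.017,.026),(-.017,.026),(.03,.04),(-.03,.04))])
# column profiles across near label edge midpoint for ref and cur
import numpy as np
for col in range(262,274,2):
    print(col,'ref',ref[142:162,col].mean(1).astype(int).tolist());print(col,'cur',cur[142:162,col].mean(1).astype(int).tolist())
E
```

```text
0 [[136.0, 177.0], [264.0, 140.0], [113.0, 222.0], [340.0, 156.0]]
5 [[136.0, 194.0], [264.0, 157.0], [113.0, 240.0], [340.0, 174.0]]
8 [[136.0, 204.0], [264.0, 167.0], [113.0, 250.0], [339.0, 184.0]]
9 [[136.0, 208.0], [264.0, 171.0], [113.0, 254.0], [339.0, 187.0]]
10 [[136.0, 211.0], [264.0, 174.0], [113.0, 257.0], [339.0, 191.0]]
11 [[136.0, 215.0], [263.0, 178.0], [113.0, 261.0], [339.0, 194.0]]
262 ref [231, 237, 237, 237, 236, 236, 236, 236, 235, 233, 223, 196, 158, 134, 133, 137, 133, 129, 141, 178]
262 cur [58, 60, 64, 78, 99, 109, 105, 96, 94, 104, 129, 165, 196, 209, 196, 163, 138, 133, 146, 178]
264 ref [235, 236, 237, 237, 238, 237, 237, 237, 236, 235, 226, 198, 158, 140, 138, 135, 129, 126, 151, 202]
264 cur [60, 65, 71, 84, 111, 134, 146, 145, 134, 124, 122, 136, 176, 209, 199, 162, 141, 143, 167, 206]
266 ref [223, 232, 236, 237, 237, 237, 237, 236, 236, 232, 217, 176, 144, 140, 142, 133, 126, 133, 173, 219]
266 cur [52, 64, 81, 106, 129, 142, 147, 144, 137, 131, 132, 156, 197, 207, 177, 147, 142, 153, 184, 220]
268 ref [157, 186, 216, 230, 235, 237, 237, 236, 235, 227, 196, 155, 140, 138, 136, 128, 128, 161, 213, 230]
268 cur [59, 63, 82, 109, 131, 144, 149, 141, 132, 129, 141, 182, 210, 194, 156, 141, 147, 179, 217, 231]
270 ref [152, 143, 152, 177, 209, 227, 235, 236, 232, 214, 170, 142, 139, 139, 132, 125, 138, 180, 219, 233]
270 cur [66, 68, 70, 75, 90, 113, 132, 146, 161, 176, 195, 215, 211, 173, 143, 143, 161, 194, 222, 233]
272 ref [214, 186, 161, 145, 150, 175, 209, 225, 222, 189, 151, 140, 137, 129, 124, 124, 156, 208, 229, 236]
272 cur [109, 104, 113, 125, 127, 128, 133, 144, 170, 203, 222, 222, 195, 155, 141, 147, 173, 213, 229, 236]
```

View pics/cmp.png

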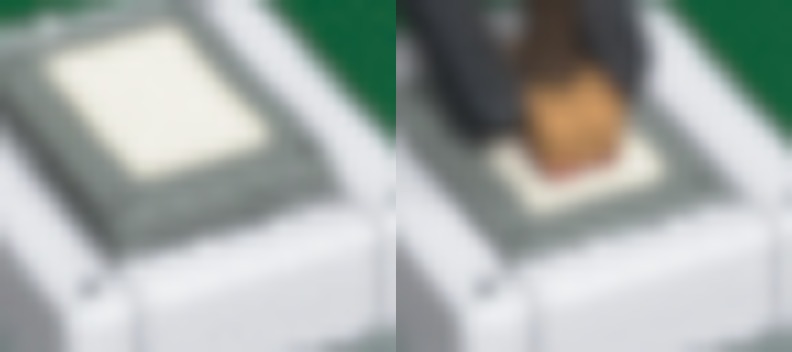

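carry_out --pt "0.0002 0 0.0002 0 0 0" --pt "0.0002 0 0.0002 0 0 0" --pt "0.0002 0 0.0002 0 0 0"

```text
clock: 26.1
tool_pos: [0.5442, -0.2097, 0.0508]
eef_rot: [0.769, -0.456, -0.385, -0.229]
contact_force: [1.7, -1.5, 9.0]
opening: 0.242
```

```bash
python3 avg.py; python3 look.py w18 label_centre; python3 - <<'E'
from h import *
ref=cv2.imread('pics/side0.png').astype(float).mean(2)
cur=np.mean([r.snapshot('side')['img'].astype(float) for _ in range(8)],0).mean(2)
D=[]
for col in range(262,274):
    def cross(a):
        k=[i for i in range(148,160) if a[i,col]>=185>a[i+1,col]][0];return k+(a[k,col]-185)/(a[k,col]-a[k+1,col])
    try:D.append(cross(cur)-cross(ref))
    except Exception as e:pass
print(np.round(D,2),np.mean(D)/.3136)
i=cv2.imread('pics/w18.png');cv2.imwrite('pics/w18c.png',cv2.resize(i[90:300,150:370],None,fx=2.7,fy=2.7,interpolation=cv2.INTER_CUBIC))
E
```

```text
F [ 2.03 -1.29  8.61] sd [0.37 0.57 0.33] M [ 0.62   0.146 -0.231] pos [ 0.5442 -0.2097  0.0508] [0. 0. 0.] 0.24748306006657272 26.65
foot [ 0.5484 -0.2164  0.0432] z [ 3.0e-04 -1.2e-03  1.0e+00]
tool [ 0.5442 -0.2097  0.0508] [[0.287, -0.878, -0.382], [-0.525, -0.478, 0.704], [-0.801, -0.001, -0.598]] q [ 0.28  1.44  0.74  1.01 -0.96  1.91 -1.6 ] F [ 2.8 -0.8  8.7] op 0.24320717723863974 t 26.7
label_centre [ 0.5491 -0.2137  0.0439] 0.8 [[255.6 239.8]]
label_centre [ 6.69e-01 -3.65e-02 -2.00e-04] 0.43 [[ 14.  206.3]]
[2.97 3.1  3.06 3.06 3.   3.   3.06 3.08 3.11 3.14 3.17 3.1 ] 9.794292721072399
```

View pics/w18c.png

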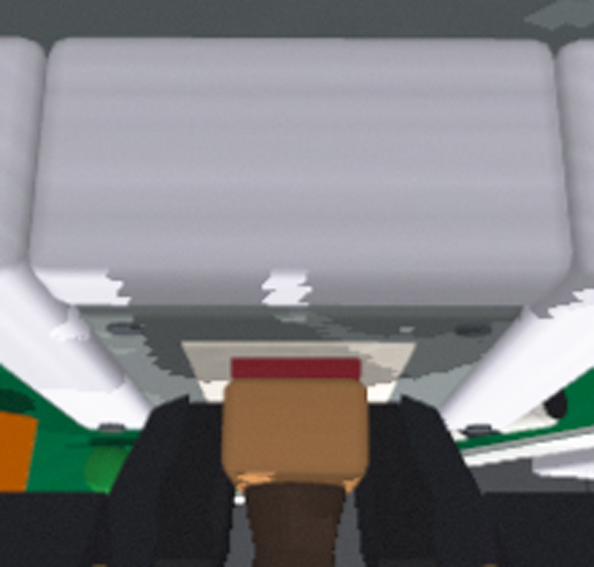

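```bash
python3 z.py k 0 3; cd pics; python3 -c "
import cv2,numpy as np
cv2.imwrite('k.png',cv2.resize(np.hstack([cv2.imread('k_scene.png'),cv2.imread('k_side.png')]),(800,400)))"
```

```text
(no output)
```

View pics/k.png

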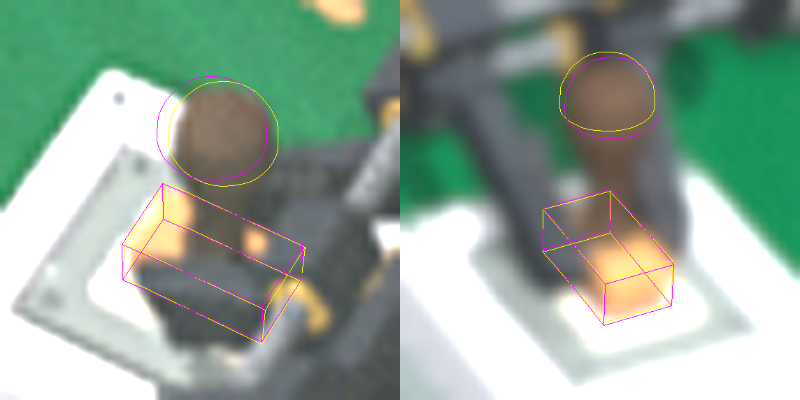

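```bash
python3 - <<'E'
from h import *
print(r.finish_job()); s=r.get_state();print(s['clock'],s['contact_force'],s['opening'])
E
```

```text
the job is handed in; nothing more can be done
None
the job is handed in; nothing more can be done
```

The job is handed in at about 27 s of the 64 s. The arm is still holding the brown stamp upright on the label, with the sprung plate pressed level with the rim.

I gripped the foot across its 22 mm faces with the tool tilted about 45°. My first approach to the bed ran into joint limits, so I backed off and came in from the other side.

Last checks before handing in:
- **Press depth:** the side camera shows the label sunk about 9.8 mm, and the averaged push was about 8.6 N (about 8.9 N after the sensor's offset). Measuring down from where I first felt contact gave only 8.8 to 9.7 mm. I put that down to not knowing the contact height exactly.
- **Centring:** sideways offset is about 1 mm or less, though the wrist view puts it at 0.5 mm one way and the side view at 1.2 mm the other. The margins at the two ends of the label look about equal.
- **Direction:** the foot's long side is within about 0.1° of the label's long side.
- **Upright:** the stamp's axis is within 0.1° of vertical from the arm pose and the estimated grip. The scene camera suggests 1° or less.
- **Disagreement:** a fit in the wrist camera before pressing suggested about 5° of tilt. The other two cameras did not support it, so I treated it as wrist-camera calibration error.
- **Grip and bystanders:** the opening stayed at about 22 mm with no visible slip. Nothing else in the pictures appeared to have moved.

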